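# Thread the spacer rings onto the microscope pillar

## Task

Thread the three black spacer rings onto the short steel pillar of the microscope stand, the thickest first, then the middle one, then the thinnest on top, pressing each one past the pillar's sprung catch and down until it lies flat and fully home. Feel for the pillar and never force a ring: keep the pressure on it below about 25 N and land it gently. Leave everything else on the bench where it is, and let go of the rings at the end.

Things in the scene. Friction and masses are not known exactly. Their poses are not given: they have to be found in the camera images.
- stand: cream microscope stand fixed to the bench, 220 (x) x 130 (y) x 26 mm, a round amber stage disc (86 mm across, 3 mm high) on its -x half, a slotted aluminium seat plate (112 x 60 x 6 mm, its top 32 mm above the bench) on its +x half; origin at the centre of the underside, z up, x along the slot from disc to plate
- slot (a point): near end of the pillar's range: a point on the slot's centre line on the seat plate's top face, axes as the stand's, 30, 0, 32 mm from the stand's origin. NOT the pillar: the steel pillar is clamped firmly, at an unmeasured place on the slot's centre line (y = 0 here), 3 to 33 mm from this point towards +x
- slot_far (a point): far end of the range, same line and height, 33 mm further along +x. The upright round pillar is 16.6 mm thick and rises 58 mm above the plate, top edge sharp. Two sprung round catch pins stand 2.7 mm out of its +y and -y sides 49 mm above the plate: a ring rests on them, slips over when pushed straight down with 5 to 15 N, then slides freely down to the plate or ring below
- thick: the thickest spacer: a plain black ring, 48 mm outside diameter, 19 mm bore, 20 mm thick, about 82 g, lying flat on the bench; origin at its centre (half its thickness above the bench), z along its bore
- middle: the middle spacer: a plain black ring, 48 mm outside diameter, 19 mm bore, 14 mm thick, about 58 g, lying flat on the bench; origin at its centre (half its thickness above the bench), z along its bore
- thin: the thinnest spacer: a plain black ring, 48 mm outside diameter, 19 mm bore, 9 mm thick, about 37 g, lying flat on the bench; origin at its centre (half its thickness above the bench), z along its bore
- dish: bystander: flat clear dish, 60 mm across, 16 mm high; origin under its centre
- tweezers: bystander: steel tweezers lying flat along their x, 130 mm long, 7 mm high; origin near the middle of the underside
- eyepiece: bystander: black eyepiece standing upright, 38 mm across, 53 mm tall; origin under its centre
- slide_box: bystander: grey box 85 x 35 x 30 mm; origin under its centre
- note_pad: bystander: paper pad 100 x 75 x 12 mm; origin under its centre
Things that resemble listed ones, but are neither listed nor needed, are in the scene too. What is shaped like the thick but pink is not meant.

How it is judged (in metres and radians):
On the way, in this order (a step that is already met when the one before it is completed fails the run):
1. the thickest ring is threaded on the pillar and fully home on the seat plate (x of thick in the frame of slot between 0.001 and 0.035 m and y of thick in the frame of slot between -0.005 and 0.005 m and z of thick in the frame of slot between 0.008 and 0.012 m and angle between the z axis of thick and the z axis of slot, either way round below 0.08 rad), for 0.2 s.
2. the middle ring is threaded on the pillar and fully home on the thickest ring (x of middle in the frame of slot between 0.001 and 0.035 m and y of middle in the frame of slot between -0.005 and 0.005 m and z of middle in the frame of slot between 0.025 and 0.029 m and angle between the z axis of middle and the z axis of slot, either way round below 0.08 rad), for 0.2 s.
3. the thinnest ring is threaded on the pillar and fully home on the middle ring (x of thin in the frame of slot between 0.001 and 0.035 m and y of thin in the frame of slot between -0.005 and 0.005 m and z of thin in the frame of slot between 0.0365 and 0.0405 m and angle between the z axis of thin and the z axis of slot, either way round below 0.08 rad), for 0.2 s.
At the end, for the whole second after the job is handed in: All three rings on the pillar, released, at rest, flat within 0.08 rad: thickest on the seat plate, then middle, then thinnest; centres within 2 mm of their seated heights (10, 27, 38.5 mm above the plate), within 5 mm of the slot line and 1 to 35 mm along it from the slot point (all of step 1 and all of step 2 and all of step 3 and linear speed of each of thick, middle, thin below 0.02 m/s); the robot touches nothing.
It fails at once if a ring is pressed against the stand or its pillar with more than 40 N (contact force between any of thick, middle, thin and stand above 40 N).
It fails at once if a bystander is moved more than 30 mm (distance of any of dish, tweezers, eyepiece, slide_box, note_pad from where it was at the start of the episode above 0.03 m).
It also fails if it takes over 72 s, if anything falls off the work surface, if the arm or the gripper's body presses on something with over 40 N, if the wrist force passes 120 N, or if a joint passes its speed limit or range.

## Robot

A 6-joint arm with a two-finger parallel gripper is mounted at the origin on the work surface. World frame = base frame: x ahead of the robot, y to its left, z up, the work surface at z = 0. Lengths are in mm, angles in rad, forces in N, time in s.
With the tool pointing down it reaches from about 275 to 750 mm from the base axis. Payload 10.2 kg.
Tool frame: the origin (TCP) lies on the centre line of the jaws, within the pads' length; the fingertips stand 25 mm ahead of it and the grasp point (between the pads) lies 6 mm ahead of it; z points along the fingers, y is the direction in which the jaws open and shut (so a half turn about z gives the same grasp; the last joint's range is limited). The gripper opens to 85 mm and grips with 20 to 120 N. Pads are 22 mm wide; open, the fingers measure 114 mm over their backs; the gripper's body (76 mm by 85 mm) begins 54 mm behind the grasp point. The pads swing forward as they close: fully open they stand 13 mm farther back than shut.
Start: joints at [-0.223, 0.313, 1.498, -0, 1.331, -0.223], TCP at [525.006, -0.014, 256.294] pointing down, gripper open.
Joint ranges: [-2.94, 2.94], [-0.97, 2.17], [0.19, 2.56], [-1.23, 4.37], [0.02, 3.11], [-2.88, 2.88]. Speed limits (rad/s): [2.39, 2.39, 3.01, 3.14, 3.14, 3.14].

## Interface

Orientations are given as [roll, pitch, yaw] about the fixed x, y, z axes, in that order (R = Rz(yaw) Ry(pitch) Rx(roll)).
In Python, from bench import robot, cams, order gives the robot as it stands.
- The arm moves only by the tool play_rows, never from a script. Its argument "series" is text: rows parted by semicolons, each of 7 numbers parted by spaces: the closure, from 0 (fully open) to 1 (shut), then the shift along the tool's x, y, z in cm, then the turn, a rotation vector about the tool's x, y, z in degrees. In form: hand x y z wx wy wz; .... A call has 1 to 5 rows; each row is the pose to reach, as a shift and turn from the pose commanded when the call began, along the tool's axes at that moment; what a row does not reach only later rows make up. A row lasts 1/10 s, in which the tool goes at most 50 mm and 8.59 degrees, less where a joint would pass 70% of its speed; a pose out of reach is approached as far as the arm can. A call with a gripper value outside its range is refused whole. The fingers move at their own pace and stop on an object; "newtons" is the grip in N (left out, the last holds). Time passes only in rows, so rows that repeat a pose let the fingers close. It gives the time, the measured TCP pose, the force and the opening at its end, in the units of the state.
- robot.get_obs(): the state, without advancing time (a new reading comes with each control period).
- cams.grab_frame(name): name is "scene" or "side" or "wrist"; returns the picture (400x640x3 uint8, red, green, blue); there is no depth.
- cams.calibration(name): a dict with "camera_matrix" (3x3 intrinsics, pixels), "rvec" (rotation vector, rad) and "tvec" (3), from world to camera coordinates, as OpenCV has them; the wrist camera has in their place "hand_eye" (4x4, takes a point from camera to tool coordinates, whose origin is the TCP and whose axes are the flange's). Camera axes: x right, y down, z forward; pixel columns grow to the right and rows downward; lengths in mm; the calibration is good to about 2 mm. A picture is of the moment at which its call begins: read the wrist's pose just before it. calibration takes no time and is no camera call.
- order.finish_job(): hands the job in, once; it reports no verdict.
The state is a dict: "time": time; "joint_pos": joint angles; "dq": joint speeds; "joint_efforts": joint torques, N m; "tcp_pos": TCP position; "ee_rot": TCP orientation; "wrist_force": force on the tool from outside, world axes, zero at the start; "wrist_torque": the same for the moment, N m; "finger_gap": finger opening in mm.
Only numpy, scipy, OpenCV 4.12 (cv2) and the standard library are available. Lean on these libraries where they do the work, as an engineer would, in place of code of your own. Each camera call takes 0.05 s, during which the arm holds its last target. There are 200 camera calls.

## Working session

There is one attempt and no reset: what is moved stays moved. The work goes in short steps, Python scripts to look and compute and a tool call to move; the robot and the scene stay as the last step left them, time stands still between calls to the robot, and variables do not carry over. Pictures are saved under pics/ and viewed, about 8 in all and at most 12, crops included, and the job is handed in when it is done.

Besides the shell and the picture viewer there is one more tool, called after ">>>" as name(argument=value, ...) on one line, values as JSON. play_rows: Moves the arm, as the interface text tells. Its arguments: {"type":"object","properties":{"series":{"type":"string"},"newtons":{"type":"number"}},"required":["series"]}

```bash
mkdir -p pics; cat > h.py <<'E'
import numpy as np, cv2
from bench import robot, cams, order
from scipy.spatial.transform import Rotation as R
def snap(n,f,crop=None,s=1):
    o=robot.get_obs(); im=cams.grab_frame(n)[:,:,::-1]; cv2.imwrite('pics/raw_'+f+'.png',im)
    if crop: x0,y0,x1,y1=crop; im=im[y0:y1,x0:x1]
    im=cv2.resize(im,None,fx=s,fy=s,interpolation=cv2.INTER_CUBIC); cv2.imwrite('pics/'+f+'.png',im); return o
def cam(n,o=None):
    c=cams.calibration(n); K=np.array(c['camera_matrix'],float)
    if 'hand_eye' in c:
        T=np.eye(4); T[:3,:3]=R.from_euler('xyz',o['ee_rot']).as_matrix(); T[:3,3]=o['tcp_pos']
        M=np.linalg.inv(T@np.array(c['hand_eye'],float)); return K,M[:3,:3],M[:3,3]
    return K,R.from_rotvec(np.ravel(c['rvec'])).as_matrix(),np.ravel(c['tvec'])
def pt(C,u,v,z):
    K,Rm,t=C; d=Rm.T@np.linalg.inv(K)@np.array([u,v,1.]); c=-Rm.T@t; return c+d*(z-c[2])/d[2]
def px(C,p):
    K,Rm,t=C; q=K@(Rm@np.array(p,float)+t); return q[:2]/q[2]
E
python3 - <<'E'
from h import *
o=snap('scene','s0',s=1.25); w=snap('wrist','w0',s=1.25)
print(w)
for n in('scene','side','wrist'): print(n,cams.calibration(n))
C=cam('scene'); print(-C[1].T@C[2]); C=cam('side'); print(-C[1].T@C[2])
E
```

```text
{'time': 0.05, 'joint_pos': array([-2.23426579e-01,  3.13443741e-01,  1.49841222e+00,  2.35144694e-06,
        1.33098733e+00, -2.23373409e-01]), 'dq': array([-0.00193162, -0.00092951, -0.00047703,  0.00018349,  0.0021704 ,
        0.0012271 ]), 'joint_efforts': array([ 3.00307678e-03, -4.13353980e+01, -2.60476810e+01, -1.21724265e-04,
        2.95523772e-03, -3.73646219e-05]), 'tcp_pos': array([5.24786016e+02, 2.30408890e-02, 2.55747615e+02]), 'ee_rot': array([-3.14037360e+00, -2.79267821e-04,  1.57074243e+00]), 'wrist_force': array([ 0.39169378,  0.78770766, -0.75624979]), 'wrist_torque': array([ 0.02103932, -0.02341956,  0.03570026]), 'finger_gap': 85.24599510626602}
scene {'camera_matrix': array([[520.05057021,   0.        , 319.11018575],
       [  0.        , 520.05057021, 199.94906836],
       [  0.        ,   0.        ,   1.        ]]), 'rvec': array([ 1.90510194,  1.53050098, -0.66354115]), 'tvec': array([-118.17055967, -321.25793161, 1708.54508583])}
side {'camera_matrix': array([[499.88004985,   0.        , 320.22618539],
       [  0.        , 499.88004985, 196.42045096],
       [  0.        ,   0.        ,   1.        ]]), 'rvec': array([ 0.17922856, -2.91457132,  1.0865234 ]), 'tvec': array([ 555.91281028,   90.69080105, 1568.87323494])}
wrist {'camera_matrix': array([[287.45291776,   0.        , 320.29977626],
       [  0.        , 287.45291776, 197.77958527],
       [  0.        ,   0.        ,   1.        ]]), 'hand_eye': array([[-2.37800974e-04, -9.45776028e-01, -3.24819409e-01,
         8.38119422e+01],
       [ 9.99999049e-01, -6.66183994e-04,  1.20762520e-03,
         1.19368683e-02],
       [-1.35853245e-03, -3.24818813e-01,  9.45775287e-01,
        -1.17705254e+02],
       [ 0.00000000e+00,  0.00000000e+00,  0.00000000e+00,
         1.00000000e+00]])}
[1446.60731559 -177.5382194   955.04172959]
[ 460.00765147 1017.89547966 1237.29901577]
```

View pics/s0.png

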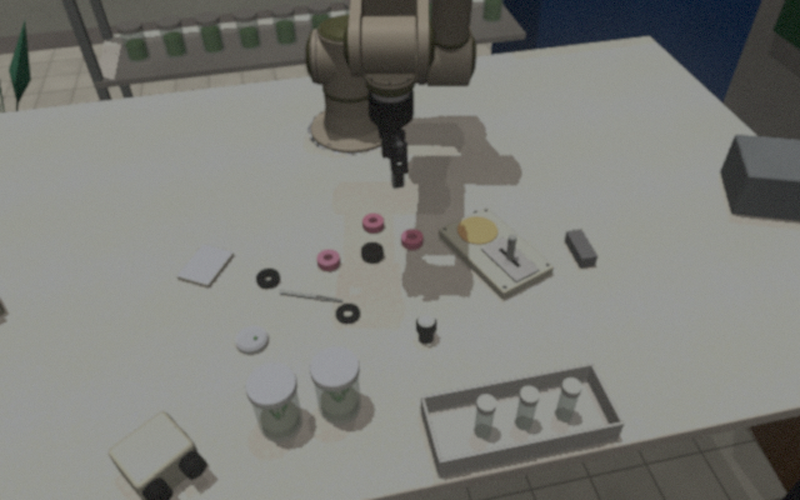

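View pics/w0.png

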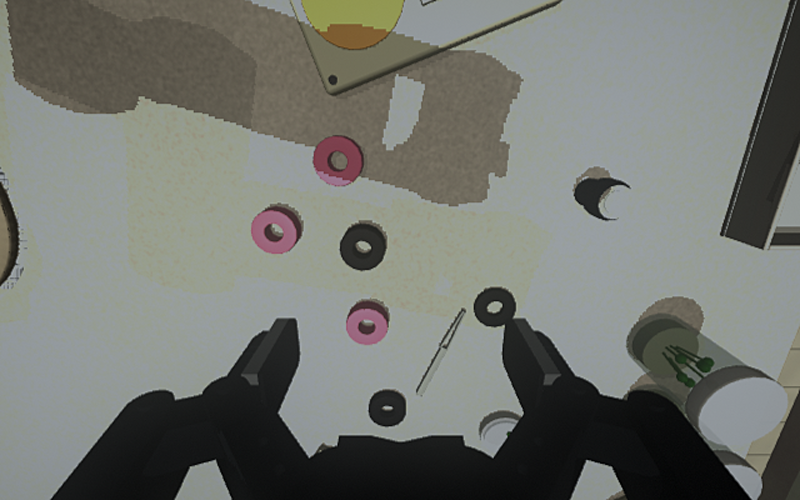

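The scene view shows the thick black ring at about (372,252), with the other black rings at (348,313) and (268,278). The stand is at about (495,250) and its pillar at (511,245). The wrist view shows black rings at (363,245), (494,306) and (387,407). Next I'll measure them on enlarged crops.

```bash
python3 - <<'E'
from h import *
im=cv2.imread('pics/raw_s0.png')
a=cv2.resize(im[160:240,340:450],None,fx=7,fy=7,interpolation=cv2.INTER_CUBIC)
cv2.imwrite('pics/c1.png',a)
o=robot.get_obs(); W=cam('wrist',o); S=cam('scene')
for n,w,s in(('thick',(363,245),(372,250)),('A',(494,306),(348,312)),('B',(387,407),(268,277))):
    for z in (9,14,20): print(n,z,pt(W,w[0]/1.25,w[1]/1.25,z)[:2].round(1),pt(S,s[0]/1.25,s[1]/1.25,z)[:2].round(1))
# ring mask in wrist pic
w=cv2.imread('pics/raw_w0.png'); b=(w.max(2)<60).astype('uint8')
n,l,st,ce=cv2.connectedComponentsWithStats(b)
for i in range(1,n):
    if 150<st[i,4]<3000: print(st[i],ce[i].round(1))
E
```

```text
thick 9 [485.  -38.8] [475.  -38.7]
thick 14 [485.6 -37.1] [480.1 -39.5]
thick 20 [486.2 -35.1] [486.3 -40.4]
A 9 [ 631.4 -111.9] [ 632.3 -114.3]
A 14 [ 629.9 -109.3] [ 636.6 -114.6]
A 20 [ 628.2 -106. ] [ 641.7 -115. ]
B 9 [ 508.  -255.1] [ 505.2 -257.3]
B 14 [ 508.3 -250.4] [ 510.2 -256.9]
B 20 [ 508.5 -244.9] [ 516.1 -256.4]
[264   0 185  76 409] [352.4  40. ]
[576   0  60 189 550] [607.1  87.7]
[459 143  44  33 607] [474.5 154.7]
[  0 146  15  82 444] [  7.5 185.3]
[272 179  37  37 969] [289.9 197.1]
[616 186  24  10 201] [628.3 191.1]
[506 256  43  36 450] [519.8 267.8]
[295 312  29  29 659] [309.3 326.2]
[ 606  313   34   87 1625] [627.4 369.1]
```

View pics/c1.png

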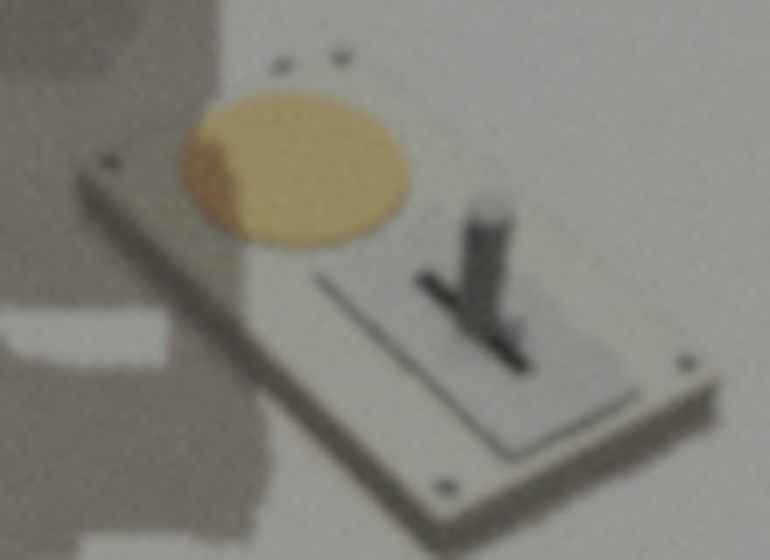

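The crop shows the stand clearly. The pillar top is at crop pixel (490,207), the slot runs from (425,278) to (527,370), and the disc centre is at (297,170). The four corner holes and the plate corners are also visible. I'll fit the stand pose from these.

```bash
python3 - <<'E'
from h import *
from scipy.optimize import least_squares
S=cam('scene'); f=lambda x,y:(340+x/7,160+y/7)
# stand-frame pts: plate corners (centre x?), disc centre
obs={'disc':((297,170),29),'s1':((422,275),32),'s2':((527,372),32),'c1':((80,170),26),'c2':((440,520),26),'c3':((718,382),26),'top':((490,207),90),'p1':((315,275),32),'p2':((512,458),32),'p3':((638,393),32)}
P={k:pt(S,*f(*v[0]),v[1])[:2] for k,v in obs.items()}
for k in P: print(k,P[k].round(1))
m={'c1':(-110,-65),'c2':(110,-65),'c3':(110,65)}
def T(p,q): c,s=np.cos(p[2]),np.sin(p[2]); return np.array([p[0]+c*q[0]-s*q[1],p[1]+s*q[0]+c*q[1]])
r=least_squares(lambda p:np.ravel([T(p,m[k])-P[k] for k in m]),[550,100,.7]); p=r.x; print(p,r.fun.round(1))
c,s=np.cos(p[2]),np.sin(p[2])
for k in P: d=P[k]-p[:2]; print(k,(np.array([[c,s],[-s,c]])@d).round(1))
E
```

```text
disc [486.8 187.5]
s1 [554.5 213.8]
s2 [609.9 234.2]
c1 [465.3 108.8]
c2 [665.3 183.7]
c3 [624.3 301.1]
top [583.3 223.1]
p1 [545.8 175.9]
p2 [648.4 215. ]
p3 [628.4 268.6]
[5.43106691e+02 2.05672792e+02 3.49632797e-01] [-3.3 -1.9  3.4 -1.4 -0.1  3.3]
disc [-59.1   2.2]
s1 [13.5  3.7]
s2 [72.6  3.9]
c1 [-106.3  -64.4]
c2 [107.3 -62.5]
c3 [109.   61.9]
top [43.8  2.6]
p1 [ -7.7 -28.9]
p2 [102.1 -27.3]
p3 [101.7  29.9]
```

>>> play_rows(series="0 3.5 1.5 1.4 0 0 0; 0 7 2.9 2.8 0 0 0; 0 10.5 4.4 4.2 0 0 0; 0 13.9 5.8 5.6 0 0 0; 0 13.9 5.8 5.6 0 0 0")

```text
time: 0.6
tcp_pos: [582.7, 142.4, 197.5]
ee_rot: [-3.138, -0.001, 1.575]
wrist_force: [0.2, -1.0, -0.6]
finger_gap: 85.3
```

```bash
python3 - <<'E'
from h import *
o=snap('wrist','w1',s=1.25); print(o['time'],o['tcp_pos'],o['ee_rot'],o['wrist_force'])
import json; json.dump([o['tcp_pos'].tolist(),o['ee_rot'].tolist()],open('w1.json','w'))
E
```

```text
0.6 [582.66824802 142.37083237 197.46518698] [-3.13752763e+00 -6.09185517e-04  1.57452530e+00] [ 0.24216051 -1.04134942 -0.57372325]
```

View pics/w1.png

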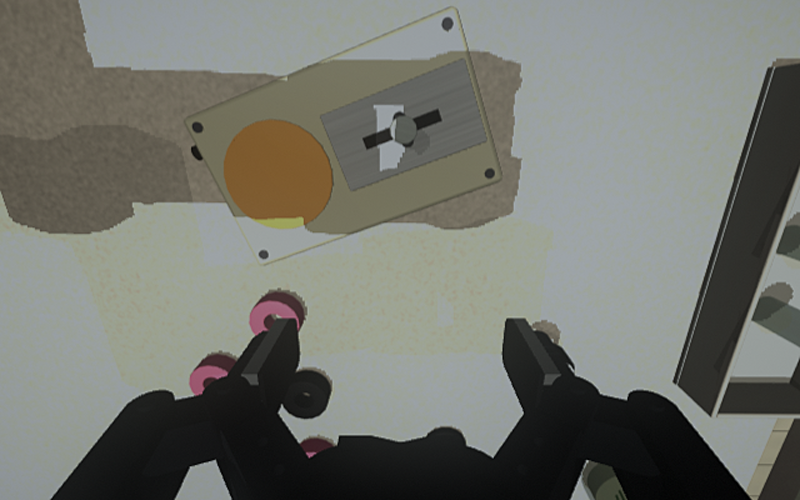

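The pillar is at about (405,131), the slot runs from (366,143) to (440,117), and the stand corners are at (185,122), (456,8), (501,180) and (263,265). I'll zoom in on the pillar.

```bash
python3 - <<'E'
from h import *
im=cv2.imread('pics/raw_w1.png'); cv2.imwrite('pics/c2.png',cv2.resize(im[70:140,270:370],None,fx=8,fy=8,interpolation=cv2.INTER_CUBIC))
E
```

```text
(no output)
```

View pics/c2.png

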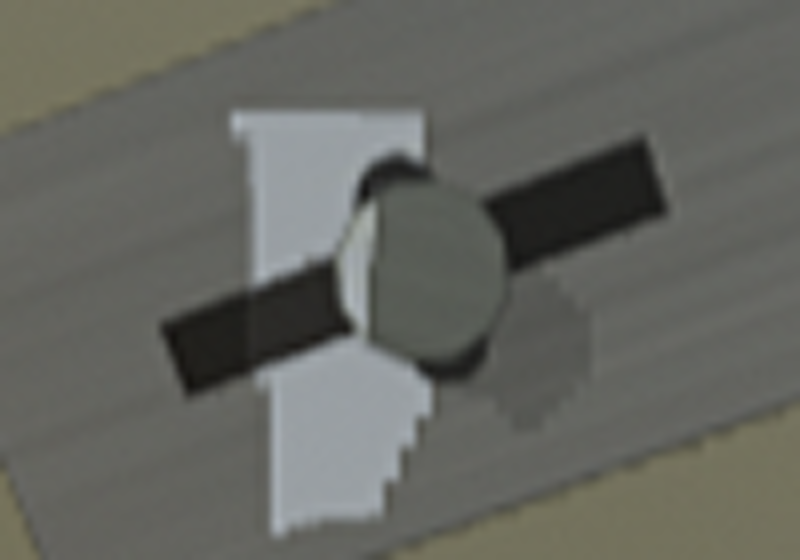

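```bash
python3 - <<'E'
from h import *
import json
tp,rr=json.load(open('w1.json')); W=cam('wrist',{'tcp_pos':tp,'ee_rot':rr})
g=lambda x,y,z:pt(W,270+x/8,70+y/8,z)[:2]
top=g(422,266,90);a=g(175,360,32);b=g(655,177,32)
d=(b-a)/np.linalg.norm(b-a);n=np.array([-d[1],d[0]])
print('top',top,'slot',a,b,'yaw',np.arctan2(d[1],d[0]),'len',np.linalg.norm(b-a),'off line',(top-a)@n,'along',(top-a)@d)
q=[pt(W,x/1.25,y/1.25,26)[:2] for x,y in((185,122),(456,8),(501,180),(263,265))]; q=np.array(q); print(q.round(1),q.mean(0), [np.linalg.norm(q[i]-q[i-1]).round(1) for i in range(4)])
c=q.mean(0); print('stand->pillar', (top-c)@d,(top-c)@n)
print(pt(W,307/1.25,393/1.25,20)); print(robot.get_obs()['tcp_pos'])
E
```

```text
top [584.07034691 223.30042852] slot [555.17610826 211.88841789] [611.25727467 232.44492397] yaw 0.3513412350962222 len 59.72995201575916 off line 0.7707067137899151 along 31.056674403638407
[[418.1 227. ]
 [620.3 302.3]
 [662.6 184.1]
 [463.4 110.2]] [541.11553686 205.89489551] [np.float64(125.3), np.float64(215.8), np.float64(125.5), np.float64(212.5)]
stand->pillar 46.321028264787635 1.5590466163025662
[488.66338299 -31.09473079  20.        ]
[582.63201727 140.51248127 198.62729292]
```

>>> play_rows(series="0.2 -3.5 -1.9 1.6 0 0 0; 0.2 -7.1 -3.9 3.2 0 0 0; 0.2 -10.6 -5.8 4.8 0 0 0; 0.2 -14.2 -7.8 6.4 0 0 0; 0.2 -17.7 -9.7 8 0 0 0")

```text
time: 1.15
tcp_pos: [484.7, -40.0, 120.3]
ee_rot: [3.141, 0.001, 1.57]
wrist_force: [0.5, -1.0, -0.1]
finger_gap: 68.5
```

>>> play_rows(series="0.2 0 0 0 0 0 0;0.2 0 0 0 0 0 0;0.2 0 0 0 0 0 0;0.2 0 0 0 0 0 0")

```text
time: 1.55
tcp_pos: [486.5, -37.5, 120.8]
ee_rot: [3.14, 0.0, 1.572]
wrist_force: [-0.3, -0.9, 1.1]
finger_gap: 68.2
```

```bash
python3 - <<'E'
from h import *
o=snap('wrist','w2',s=1.25); print(o['time'],o['tcp_pos'],o['ee_rot'],o['wrist_force'],o['finger_gap'])
W=cam('wrist',o)
print('pred thick ctr top px*1.25',px(W,[486,-38,20])*1.25)
import json; json.dump([o['tcp_pos'].tolist(),o['ee_rot'].tolist()],open('w2.json','w'))
E
```

```text
1.55 [486.54072228 -37.46633059 120.83493937] [3.14042784e+00 3.25826875e-04 1.57194533e+00] [-0.29650046 -0.92195486  1.06968782] 68.17740251940151
pred thick ctr top px*1.25 [398.91986215 260.66299501]
```

View pics/w2.png

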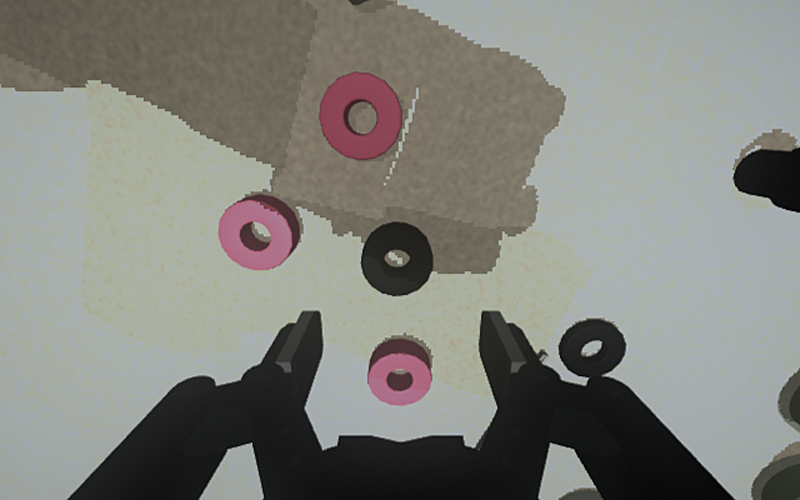

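The thick ring's bore is at (397,257), which puts it at about (485,-36.5). Ring A is at (592,348). I'll descend and grip the thick ring.

>>> play_rows(series="0.2 0.15 -0.1 3 0 0 0; 0.2 0.15 -0.1 6 0 0 0; 0.2 0.15 -0.1 8 0 0 0; 0.2 0.15 -0.1 9.1 0 0 0; 0.2 0.15 -0.1 9.1 0 0 0", newtons=60)

```text
time: 2.1
tcp_pos: [484.7, -36.0, 28.5]
ee_rot: [-3.14, -0.001, 1.572]
wrist_force: [0.3, -0.5, 0.5]
finger_gap: 68.4
```

>>> play_rows(series="0.6 0 0 0 0 0 0;0.7 0 0 0 0 0 0;0.7 0 0 0 0 0 0;0.7 0 0 0 0 0 0;0.7 0 0 0 0 0 0")

```text
time: 2.6
tcp_pos: [485.7, -36.6, 30.8]
ee_rot: [3.139, 0.001, 1.571]
wrist_force: [-0.7, 0.9, 7.1]
finger_gap: 44.5
```

```bash
python3 - <<'E'
from h import *
import json
tp,rr=json.load(open('w2.json')); W=cam('wrist',{'tcp_pos':tp,'ee_rot':rr})
for z in(9,14): print('A',pt(W,592/1.25,348/1.25,z))
o=robot.get_obs(); print(o['tcp_pos'],o['finger_gap'],o['wrist_force'])
E
```

```text
A [ 630.51516933 -112.3040918     9.        ]
A [ 627.37382853 -108.84703525   14.        ]
[485.7180295  -36.57485237  30.82441658] 44.52088495293766 [-0.66589776  0.89241335  7.1204426 ]
```

The gap of 44.5 mm, where I expected 48, and an upward force of 7 N look odd. I'll lift a little and look.

>>> play_rows(series="0.7 0 0 -1 0 0 0;0.7 0 0 -3 0 0 0;0.7 0 0 -6 0 0 0;0.7 0 0 -9 0 0 0;0.7 0 0 -9 0 0 0")

```text
time: 3.1
tcp_pos: [486.9, -37.0, 123.8]
ee_rot: [3.134, 0.003, 1.571]
wrist_force: [-0.3, -0.2, -1.9]
finger_gap: 44.9
```

```bash
python3 - <<'E'
from h import *
o=snap('wrist','w3',s=1.25); print(o['time'],o['tcp_pos'],o['wrist_force'],o['finger_gap'])
C=cam('side'); print(px(C,o['tcp_pos']))
snap('side','sd3')
im=cv2.imread('pics/raw_sd3.png'); u,v=px(C,o['tcp_pos']).astype(int)
a=cv2.imread('pics/w3.png')[150:450,150:650]
b=cv2.resize(im[max(v-25,0):v+50,u-37:u+38],(300,300),interpolation=cv2.INTER_CUBIC)
cv2.imwrite('pics/c3.png',np.hstack([a,b]))
E
```

```text
3.1 [486.89343869 -37.02114705 123.81253081] [-0.33205245 -0.16390166 -1.85497978] 44.93185252864944
[345.92405351 174.85786138]
```

View pics/c3.png

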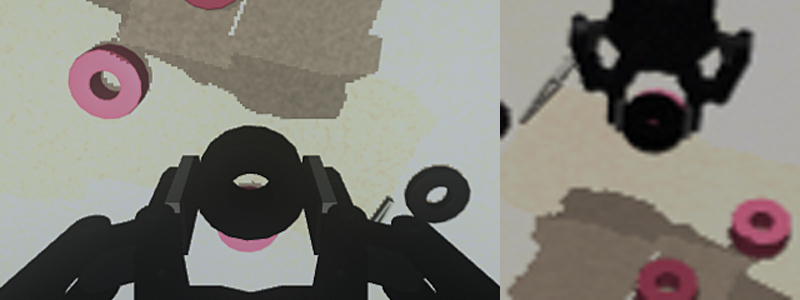

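```bash
cat >> h.py <<'E'
def overlay(o,f,h,off,tilt=0,raw=None,zc=-20,yo=0):
    """ring model in tool frame: centre (off,yo,-zc), tilt about tool y, thickness h"""
    W=cam('wrist',o); Rt=R.from_euler('xyz',o['ee_rot']).as_matrix(); q=R.from_rotvec([0,tilt,0]).as_matrix()
    im=cv2.imread('pics/raw_'+raw+'.png'); x0,y0=210,190; im=cv2.resize(im[y0:y0+150,x0:x0+200],None,fx=4,fy=4,interpolation=cv2.INTER_CUBIC)
    im=cv2.convertScaleAbs(im,alpha=2,beta=20)
    for r in(9.5,24):
        for s,c in((-1,(0,255,0)),(1,(0,0,255))):
            P=[px(W,o['tcp_pos']+Rt@(np.array([off,yo,-zc])+q@np.array([r*np.cos(a),r*np.sin(a),s*h/2]))) for a in np.linspace(0,2*np.pi,60)]
            cv2.polylines(im,[((np.array(P)-[x0,y0]+.5)*4).astype(np.int32)],True,c,1)
    cv2.imwrite('pics/'+f+'.png',im)
E
python3 - <<'E'
from h import *
overlay(dict(tcp_pos=np.array([486.89,-37.02,123.81]),ee_rot=[3.134,.003,1.571]),'ov3',20,0,raw='w3',zc=-19)
E
```

```text
(no output)
```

View pics/ov3.png

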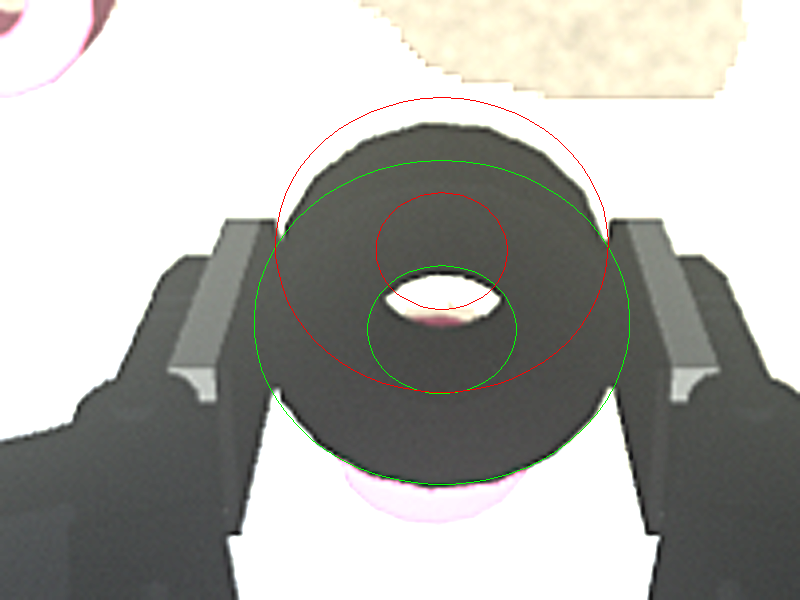

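The model doesn't quite match, so I'll fit offset, height and tilt to the four edges I read off: outline top 123, outline bottom 487, and bore edges 272 and 326.

```bash
cat >> h.py <<'E'
from scipy.optimize import least_squares
def fit(o,h,obs,pitch0=None):
    "obs: raw rows of outline top (bottom rim), outline bottom (top rim), bore top (top rim), bore bottom (bottom rim)"
    W=cam('wrist',o); Rt=R.from_euler('xyz',o['ee_rot']).as_matrix(); A=np.linspace(0,2*np.pi,181)
    def model(p):
        off,zt,t=p; q=R.from_rotvec([0,t,0]).as_matrix(); out=[]
        for r,s,f in((24,1,min),(24,-1,max),(9.5,-1,min),(9.5,1,max)):
            out.append(f(px(W,o['tcp_pos']+Rt@(np.array([off,0,zt])+q@np.array([r*np.cos(a),r*np.sin(a),s*h/2])))[1] for a in A))
        return np.array(out)
    r=least_squares(lambda p:model(p)-obs,[0,20,0.02]); return r.x,r.fun
E
python3 - <<'E'
from h import *
o=dict(tcp_pos=np.array([486.89,-37.02,123.81]),ee_rot=[3.134,.003,1.571])
print(fit(o,20,190+np.array([123,487,272,326])/4-.5))
o['ee_rot']=[3.1405,0,1.571]
print(fit(o,20,190+np.array([123,487,272,326])/4-.5))
print(fit(o,20,190+np.array([123,487,274,324])/4-.5), robot.get_obs()['ee_rot'])
E
```

```text
(array([-7.84648142, 28.60179772, -0.08095868]), array([-0.00031991, -0.00031213,  0.00020847,  0.00043682]))
(array([-7.84648142, 28.60179772, -0.08095868]), array([-0.00031991, -0.00031213,  0.00020847,  0.00043682]))
(array([-7.6905096 , 28.29135265, -0.06051809]), array([-0.08430762, -0.08290448,  0.05502401,  0.11574816])) [3.13995326e+00 5.63965587e-04 1.57084344e+00]
```

```bash
python3 - <<'E'
from h import *
o=robot.get_obs(); print(o['time'],o['tcp_pos'],o['wrist_force'],o['finger_gap'])
o=dict(tcp_pos=np.array([486.89,-37.02,123.81]),ee_rot=[3.14,.0,1.571]); W=cam('wrist',o); Rt=R.from_euler('xyz',o['ee_rot']).as_matrix()
for x in(-11,11):
  for y in (22.5,24,32):
    for z in(6,15,20,25): print(x,y,z,((px(W,o['tcp_pos']+Rt@np.array([x,y,z]))-[210,190]+.5)*4).round(0))
E
```

```text
3.2 [485.11761829 -36.53668538 120.11541186] [-0.15163971  0.01705547 -2.43711345] 45.29609454810557
-11 22.5 6 [617. 418.]
-11 22.5 15 [607. 375.]
-11 22.5 20 [603. 354.]
-11 22.5 25 [598. 333.]
-11 24 6 [629. 418.]
-11 24 15 [618. 375.]
-11 24 20 [613. 354.]
-11 24 25 [608. 333.]
-11 32 6 [691. 418.]
-11 32 15 [677. 375.]
-11 32 20 [670. 354.]
-11 32 25 [664. 333.]
11 22.5 6 [626. 267.]
11 22.5 15 [615. 232.]
11 22.5 20 [610. 213.]
11 22.5 25 [605. 196.]
11 24 6 [638. 267.]
11 24 15 [627. 232.]
11 24 20 [621. 213.]
11 24 25 [616. 196.]
11 32 6 [703. 267.]
11 32 15 [688. 231.]
11 32 20 [681. 213.]
11 32 25 [674. 196.]
```

```bash
python3 - <<'E'
from h import *
C=cam('side'); A=np.linspace(0,6.28,60)
t=np.array([486.0,-37.,122])
for off,zt in((0,20),(-8,20),(-8,28),(0,28)):
    P=np.array([px(C,t+[24*np.cos(a),off+24*np.sin(a),-zt+s]) for a in A for s in(-10,10)]); print(off,zt,P.min(0).round(1),P.max(0).round(1))
im=cv2.imread('pics/raw_sd3.png')[155:205,315:380]
cv2.imwrite('pics/sd3z.png',cv2.convertScaleAbs(cv2.resize(im,None,fx=10,fy=10,interpolation=cv2.INTER_CUBIC),alpha=2))
E
```

```text
0 20 [337.9 171.9] [353.8 187.7]
-8 20 [338.2 170. ] [354.  185.7]
-8 28 [338.1 171.8] [353.8 187.5]
0 28 [337.8 173.7] [353.6 189.4]
```

View pics/sd3z.png

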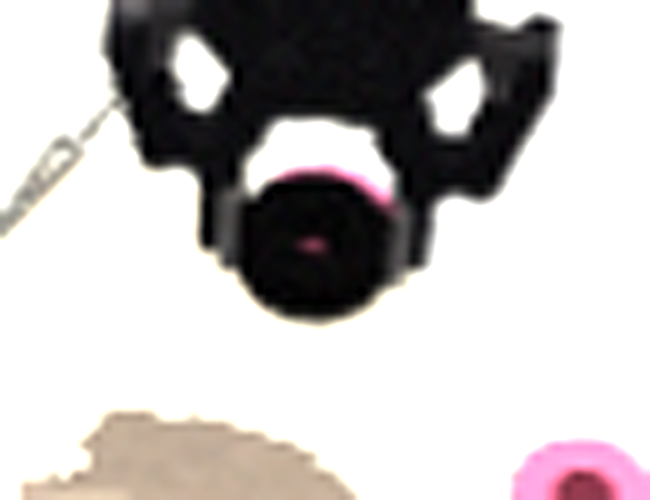

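The ring outline at x 339–354.7, y 172–187 matches a flat ring centred in the jaws, about 20 mm ahead of the TCP, so the grasp is good. Next I go above the pillar.

>>> play_rows(series="0.7 3 1 -2.57 0 0 0;0.7 7 2.5 -2.57 0 0 0;0.7 11.5 4.2 -2.57 0 0 0;0.7 16 6 -2.57 0 0 0;0.7 20 7.6 -2.57 0 0 0")

```text
time: 3.7
tcp_pos: [560.9, 165.7, 143.9]
ee_rot: [-3.14, 0.0, 1.571]
wrist_force: [0.0, -0.1, -0.2]
finger_gap: 44.9
```

>>> play_rows(series="0.7 3 1.2 0 0 0 0;0.7 5 2 0 0 0 0;0.7 5.93 2.32 0 0 0 0;0.7 5.93 2.32 0 0 0 0;0.7 5.93 2.32 0 0 0 0")

```text
time: 4.2
tcp_pos: [583.8, 221.9, 144.5]
ee_rot: [-3.14, 0.0, 1.57]
wrist_force: [0.5, 0.2, -0.5]
finger_gap: 45.1
```

>>> play_rows(series="0.7 0 0 0 0 0 0;0.7 0 0 0 0 0 0")

```text
time: 4.4
tcp_pos: [584.2, 221.9, 145.1]
ee_rot: [-3.142, 0.0, 1.57]
wrist_force: [0.2, 0.6, -0.9]
finger_gap: 45.3
```

```bash
python3 - <<'E'
from h import *
o=snap('wrist','w4'); print(o['time'],o['tcp_pos'],o['ee_rot'],o['wrist_force'],o['finger_gap'])
snap('side','sd4'); snap('scene','sc4')
a=cv2.imread('pics/raw_w4.png')[150:350,200:440]; S=cam('side');C=cam('scene')
T=[584,223,100]
def z(n,c,w=32):
    u,v=px(c,T).astype(int); print(n,u-w,v-w); return cv2.resize(cv2.imread('pics/raw_%s.png'%n)[v-w:v+w,u-w:u+w],(400,400),interpolation=cv2.INTER_CUBIC)
b=np.hstack([z('sd4',S),z('sc4',C)]); cv2.imwrite('pics/v4.png',cv2.convertScaleAbs(b,alpha=1.6))
for c in(S,C): print('pillar top',px(c,[584.2,222.8,90]),'base',px(c,[584.2,222.8,32]))
E
```

```text
4.4 [584.1608563  221.89096514 145.13549051] [-3.14151231e+00  9.72508567e-05  1.56968066e+00] [ 0.15151911  0.61521796 -0.93764116] 45.34009538756188
sd4 270 213
sc4 378 154
pillar top [302.72407367 247.15126459] base [302.93833215 258.79179184]
pillar top [409.9964499  189.82270559] base [407.48883214 206.73377   ]
```

View pics/v4.png

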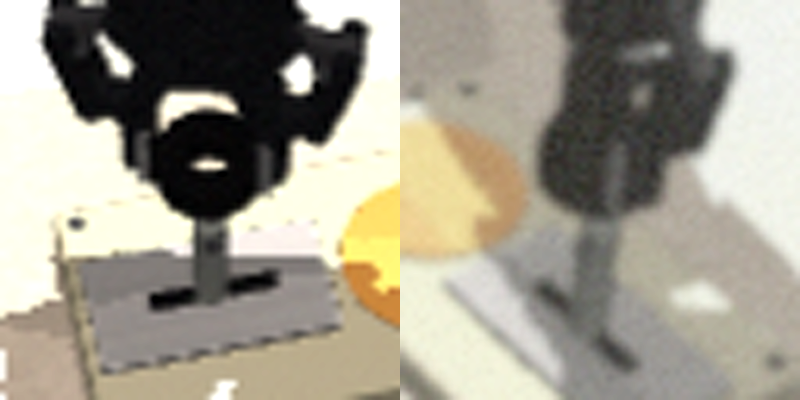

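In the side view the ring centre is at x≈207 and the pillar at ≈211. In the scene view the ring centre is at ≈602 and the pillar line, extended up to ring height, is at ≈607. So the ring is roughly 1 mm too far in +x and 1.5 mm too far in -y. I'll correct that and start to feel downward.

>>> play_rows(series="0.7 0.1 -0.07 0.7 0 0 0;0.7 0.1 -0.07 1.4 0 0 0;0.7 0.1 -0.07 2.1 0 0 0;0.7 0.1 -0.07 2.2 0 0 0;0.7 0.1 -0.07 2.2 0 0 0")

```text
time: 5.05
tcp_pos: [583.4, 223.8, 122.6]
ee_rot: [-3.141, 0.0, 1.571]
wrist_force: [0.6, 0.7, -1.2]
finger_gap: 44.9
```

>>> play_rows(series="0.7 0 0 0.1 0 0 0;0.7 0 0 0.2 0 0 0;0.7 0 0 0.3 0 0 0;0.7 0 0 0.3 0 0 0")

```text
time: 5.45
tcp_pos: [583.7, 223.8, 120.7]
ee_rot: [3.141, -0.0, 1.571]
wrist_force: [-1.0, -1.3, 4.6]
finger_gap: 44.9
```

>>> play_rows(series="0.7 0 0 0.05 0 0 0;0.7 0 0 0.1 0 0 0;0.7 0 0 0.1 0 0 0")

```text
time: 5.75
tcp_pos: [583.8, 223.8, 120.4]
ee_rot: [3.14, -0.0, 1.571]
wrist_force: [-3.7, -1.8, 9.5]
finger_gap: 45.3
```

```bash
python3 - <<'E'
from h import *
o=robot.get_obs(); print(o['wrist_force'],o['wrist_torque'],o['ee_rot'])
E
```

```text
[-3.68911829 -1.79087082  9.48578815] [-0.16511716  0.66918695  0.061688  ] [ 3.14019223e+00 -9.22164686e-05  1.57094811e+00]
```

>>> play_rows(series="0.7 0 0 -0.05 0 0 0;0.7 0.1 0 -0.05 0 0 0;0.7 0.1 0 0 0 0 0;0.7 0.1 0 0 0 0 0")

```text
time: 6.15
tcp_pos: [584.0, 224.5, 120.3]
ee_rot: [3.14, 0.0, 1.571]
wrist_force: [-2.4, -2.9, 8.4]
finger_gap: 45.2
```

```bash
python3 - <<'E'
from h import *
o=robot.get_obs(); print(o['wrist_force'],o['wrist_torque'],o['ee_rot'])
E
```

```text
[-2.42403027 -2.87181036  8.36771384] [-0.41975245  0.420327    0.01706947] [3.13962333e+00 3.95341798e-04 1.57084041e+00]
```

>>> play_rows(series="0.7 0 -0.1 0 0 0 0;0.7 -0.05 -0.1 0 0 0 0;0.7 -0.05 -0.1 0 0 0 0")

```text
time: 6.45
tcp_pos: [583.7, 224.3, 120.4]
ee_rot: [3.138, -0.001, 1.571]
wrist_force: [2.0, -1.1, 7.2]
finger_gap: 44.7
```

>>> play_rows(series="0.7 -0.05 0 0 0 0 0;0.7 -0.1 0 0 0 0 0;0.7 -0.1 0 0 0 0 0")

```text
time: 6.75
tcp_pos: [583.7, 223.9, 120.5]
ee_rot: [3.137, -0.002, 1.571]
wrist_force: [1.2, 2.6, 4.6]
finger_gap: 45.4
```

>>> play_rows(series="0.7 -0.05 0 0 0 0 0;0.7 -0.1 0 0 0 0 0;0.7 -0.1 0 0 0 0 0")

```text
time: 7.05
tcp_pos: [583.5, 223.1, 120.5]
ee_rot: [3.138, -0.002, 1.571]
wrist_force: [1.4, 3.4, 7.5]
finger_gap: 44.7
```

>>> play_rows(series="0.7 0 0 -0.5 0 0 0;0.7 0.05 0.1 -1 0 0 0;0.7 0.05 0.1 -1 0 0 0;0.7 0.05 0.1 -1 0 0 0")

```text
time: 7.45
tcp_pos: [583.4, 222.7, 128.8]
ee_rot: [-3.141, 0.0, 1.571]
wrist_force: [0.2, -0.4, -1.1]
finger_gap: 45.0
```

```bash
python3 - <<'E'
from h import *
o=snap('wrist','w5'); print(o['time'],o['tcp_pos'],o['ee_rot'],o['wrist_force'],o['wrist_torque']); snap('scene','sc5'); snap('side','sd5')
W=cam('wrist',o); g=lambda n,x0,y0,w,h,s:cv2.convertScaleAbs(cv2.resize(cv2.imread('pics/raw_%s.png'%n)[y0:y0+h,x0:x0+w],(int(w*s),int(h*s)),interpolation=cv2.INTER_CUBIC),alpha=2.2,beta=10)
a=g('w5',270,170,100,150,4); b=g('sc5',385,165,50,37,8); c=g('sd5',280,225,50,38,8)
R_=np.vstack([b[:296],c[:304]]); cv2.imwrite('pics/v5.png',np.hstack([a,R_])); print(a.shape,R_.shape)
p=[584.2,222.8]
for n,C,(x0,y0,s) in(('w',W,(270,170,4)),('sc',cam('scene'),(385,165,8)),('sd',cam('side'),(280,225,8))):
    for z in(90,32): print(n,z,((px(C,p+[z])-[x0,y0]+.5)*s).round(0))
    A=np.linspace(0,6.28,60);P=np.array([px(C,o['tcp_pos']+[24*np.cos(a),24*np.sin(a),-20.5+q]) for a in A for q in(-10,10)]);print(n,'ring',((P.min(0)-[x0,y0]+.5)*s).round(0),((P.max(0)-[x0,y0]+.5)*s).round(0))
E
```

```text
7.45 [583.4439252  222.72973133 128.84420713] [-3.14130486e+00  8.05310942e-05  1.57075755e+00] [ 0.22472007 -0.38479139 -1.05158333] [-0.01392969  0.0055813  -0.00945171]
(600, 400, 3) (600, 400, 3)
w 90 [207. 299.]
w 32 [206. 161.]
w ring [ 16. 174.] [388. 557.]
sc 90 [204. 203.]
sc 32 [184. 338.]
sc ring [126.  79.] [294. 235.]
sd 90 [186. 181.]
sd 32 [188. 274.]
sd ring [117.  77.] [257. 225.]
```

View pics/v5.png

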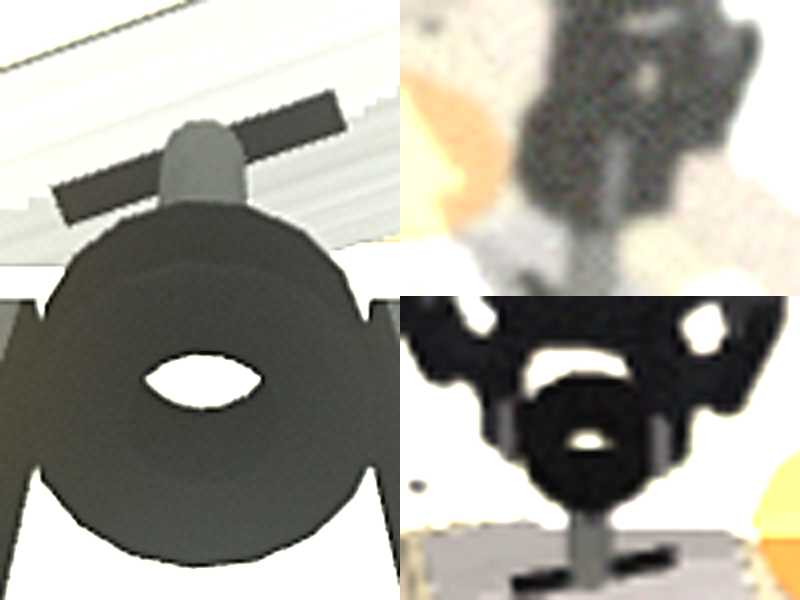

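The wrist crop shows the pillar base at x≈202 and the bore at x≈203, so x is aligned. Relative y is still open. I'll refit the ring with its radius free and its bottom fixed by the contact height.

```bash
python3 - <<'E'
from h import *
o=dict(tcp_pos=np.array([583.44,222.73,128.84]),ee_rot=[3.1413,0,1.5708])
W=cam('wrist',o); Rt=R.from_euler('xyz',o['ee_rot']).as_matrix(); A=np.linspace(0,2*np.pi,181)
T=lambda x,y,z:px(W,o['tcp_pos']+Rt@np.array([x,y,z]))
obs=170+np.array([200,567,352,410])/4-.5
def model(p):
    off,t,ro,zb=p; q=R.from_rotvec([0,t,0]).as_matrix(); out=[]
    for r,s,f in((ro,10,min),(ro,-10,max),(9.5,-10,min),(9.5,10,max)):
        out.append(f(T(*(np.array([off,0,zb-10])+q@np.array([r*np.cos(a),r*np.sin(a),s])))[1] for a in A))
    return np.array(out)
for zb in(29,30.5,32):
    r=least_squares(lambda p:model([*p,zb])-obs,[0,0.02,23]); print(zb,r.x,r.fun.round(2))
for zb in(29,30.5,32):
    r=least_squares(lambda p:model([p[0],0,p[1],zb])-obs,[0,23]); print('flat',zb,r.x,r.fun.round(2))
# pillar base far edge / slot mid in wrist -> world
for y,z,n in((120,32,'far edge'),(158,32,'slot mid')): print(n,pt(W,270+202/4-.5,170+y/4-.5,z))
E
```

```text
29 [-1.83720099 -0.07419388 22.32269596] [ 0.53  0.55 -0.36 -0.74]
30.5 [-2.77865354 -0.07741047 22.61964036] [ 0.52  0.54 -0.35 -0.73]
32 [-3.71992254 -0.08062485 22.91585214] [ 0.51  0.53 -0.34 -0.72]
flat 29 [-1.9156858  22.55340631] [ 0.11  0.12  1.78 -2.37]
flat 30.5 [-2.86400167 22.86998248] [ 0.09  0.1   1.86 -2.41]
flat 32 [-3.81238521 23.18651708] [ 0.06  0.07  1.94 -2.45]
far edge [583.51677803 231.41961819  32.        ]
slot mid [583.51216152 223.36854372  32.        ]
```

Everything points to the ring sitting about 3 mm off in the jaws (-y), with an outside diameter near 45 mm. I'll aim at y≈225.8 and feel again.

>>> play_rows(series="0.7 0.3 0 0.3 0 0 0;0.7 0.3 0 0.6 0 0 0;0.7 0.3 0 0.8 0 0 0;0.7 0.3 0 1 0 0 0;0.7 0.3 0 1 0 0 0")

```text
time: 8.1
tcp_pos: [583.4, 225.7, 118.6]
ee_rot: [-3.141, 0.0, 1.571]
wrist_force: [-0.5, 0.4, -0.7]
finger_gap: 44.8
```

```bash
python3 - <<'E'
from h import *
o=robot.get_obs(); print(o['tcp_pos'],o['wrist_force'],o['wrist_torque'],o['ee_rot'])
E
```

```text
[583.3658717  225.7291088  118.57520943] [-0.5104542   0.38911344 -0.74645593] [0.02554202 0.02106411 0.00469633] [-3.14092566e+00  1.32691912e-04  1.57076690e+00]
```

It's threaded: z is 118.6 with no force. I'll continue down to the catch.

>>> play_rows(series="0.7 0 0 0.1 0 0 0;0.7 0 0 0.2 0 0 0;0.7 0 0 0.3 0 0 0;0.7 0 0 0.4 0 0 0;0.7 0 0 0.4 0 0 0")

```text
time: 8.6
tcp_pos: [583.5, 225.8, 115.0]
ee_rot: [3.141, -0.0, 1.571]
wrist_force: [-0.5, -0.1, -1.0]
finger_gap: 45.0
```

>>> play_rows(series="0.7 0 0 0.1 0 0 0;0.7 0 0 0.2 0 0 0;0.7 0 0 0.2 0 0 0")

```text
time: 8.9
tcp_pos: [583.8, 226.1, 113.5]
ee_rot: [3.14, -0.001, 1.571]
wrist_force: [-0.0, 2.6, 3.9]
finger_gap: 45.2
```

>>> play_rows(series="0.7 0 0 0.05 0 0 0;0.7 0 0 0.1 0 0 0;0.7 0 0 0.1 0 0 0")

```text
time: 9.2
tcp_pos: [583.9, 226.0, 112.4]
ee_rot: [3.14, -0.001, 1.571]
wrist_force: [1.1, 1.5, 1.5]
finger_gap: 45.0
```

>>> play_rows(series="0.7 0 0 0.05 0 0 0;0.7 0 0 0.1 0 0 0;0.7 0 0 0.1 0 0 0")

```text
time: 9.5
tcp_pos: [583.4, 225.8, 110.6]
ee_rot: [-3.141, 0.0, 1.571]
wrist_force: [1.2, 1.2, 0.8]
finger_gap: 45.2
```

>>> play_rows(series="0.7 0 0 0.05 0 0 0;0.7 0 0 0.1 0 0 0;0.7 0 0 0.1 0 0 0")

```text
time: 9.8
tcp_pos: [583.3, 225.7, 109.7]
ee_rot: [-3.141, 0.0, 1.571]
wrist_force: [0.8, 0.9, 0.2]
finger_gap: 44.9
```

>>> play_rows(series="0.7 0 0 0.05 0 0 0;0.7 0 0 0.05 0 0 0")

```text
time: 10.0
tcp_pos: [583.4, 225.7, 109.3]
ee_rot: [-3.141, 0.0, 1.571]
wrist_force: [-0.1, 1.3, 0.4]
finger_gap: 44.7
```

>>> play_rows(series="0.7 0 0 0.3 0 0 0;0.7 0 0 0.6 0 0 0;0.7 0 0 0.9 0 0 0;0.7 0 0 1.2 0 0 0;0.7 0 0 1.2 0 0 0")

```text
time: 10.5
tcp_pos: [583.2, 225.7, 96.5]
ee_rot: [-3.14, 0.0, 1.571]
wrist_force: [1.5, 2.5, -2.8]
finger_gap: 44.6
```

>>> play_rows(series="0.7 0 0 0.5 0 0 0;0.7 0 0 1 0 0 0;0.7 0 0 1.5 0 0 0;0.7 0 0 2 0 0 0;0.7 0 0 2 0 0 0")

```text
time: 11.0
tcp_pos: [583.2, 225.7, 76.5]
ee_rot: [-3.14, 0.0, 1.571]
wrist_force: [0.8, 1.0, -0.6]
finger_gap: 45.1
```

>>> play_rows(series="0.7 0 0 0.3 0 0 0;0.7 0 0 0.6 0 0 0;0.7 0 0 0.9 0 0 0;0.7 0 0 1.1 0 0 0;0.7 0 0 1.1 0 0 0")

```text
time: 11.5
tcp_pos: [583.4, 225.7, 66.2]
ee_rot: [-3.141, 0.0, 1.571]
wrist_force: [-0.5, -1.1, -1.0]
finger_gap: 45.2
```

Commanded z is now 66.3. I'll land gently, with contact expected at about 62.5.

>>> play_rows(series="0.7 0 0 0.1 0 0 0;0.7 0 0 0.2 0 0 0;0.7 0 0 0.3 0 0 0;0.7 0 0 0.3 0 0 0")

```text
time: 11.9
tcp_pos: [583.5, 225.8, 63.4]
ee_rot: [-3.141, 0.0, 1.571]
wrist_force: [-0.0, 0.2, -1.5]
finger_gap: 45.1
```

>>> play_rows(series="0.7 0 0 0.05 0 0 0;0.7 0 0 0.1 0 0 0;0.7 0 0 0.1 0 0 0")

```text
time: 12.2
tcp_pos: [583.6, 225.8, 62.9]
ee_rot: [3.141, 0.0, 1.571]
wrist_force: [-2.0, -0.3, 3.2]
finger_gap: 45.2
```

>>> play_rows(series="0.7 0 0 0.05 0 0 0;0.7 0 0 0.1 0 0 0;0.7 0 0 0.1 0 0 0")

```text
time: 12.5
tcp_pos: [583.6, 225.8, 62.8]
ee_rot: [3.141, 0.0, 1.571]
wrist_force: [-5.6, -1.9, 11.1]
finger_gap: 45.3
```

The ring is down at the expected height. I'll open and rise.

>>> play_rows(series="0.2 0 0 -0.05 0 0 0;0.2 0 0 -0.05 0 0 0;0.2 0 0 -0.05 0 0 0;0.2 0 0 -0.05 0 0 0")

```text
time: 12.9
tcp_pos: [583.5, 225.8, 61.8]
ee_rot: [-3.141, -0.0, 1.571]
wrist_force: [0.1, -0.9, -1.4]
finger_gap: 68.4
```

>>> play_rows(series="0.2 0 0 -2 0 0 0;0.2 0 0 -5 0 0 0;0.2 0 0 -10 0 0 0;0.2 0 0 -10 0 0 0")

```text
time: 13.3
tcp_pos: [586.0, 226.3, 168.7]
ee_rot: [3.13, -0.002, 1.571]
wrist_force: [1.4, -0.6, 0.2]
finger_gap: 68.4
```

```bash
python3 - <<'E'
from h import *
snap('scene','sc6'); snap('side','sd6')
for n,c in(('sc6','scene'),('sd6','side')):
    C=cam(c); im=cv2.imread('pics/raw_%s.png'%n).max(2)
    A=np.linspace(0,6.28,60);P=np.array([px(C,[583.6+24*np.cos(a),222.8+24*np.sin(a),42+q]) for a in A for q in(-10,10)])
    lo,hi=P.min(0),P.max(0); print(n,'pred',lo.round(1),hi.round(1))
    x0,y0=(lo-8).astype(int);x1,y1=(hi+8).astype(int); b=(im[y0:y1,x0:x1]<45)
    for r in b: print(''.join('#' if v else '.' for v in r))
    print(x0,y0)
E
```

```text
sc6 pred [397.8 194.2] [418.  213.4]
.....................................
.....................................
.....................................
.....................................
.....................................
.....................................
.....................................
.....................................
.....................................
.....................................
...............#.....................
.............###.....................
...........#####........##...........
...........#####........###..........
...........#####.......###...........
...........#####.......####..........
...........####........####..........
...........#####......#####..........
...........########.######...........
...........##..############..........
...........################..........
...........###############...........
............##############...........
.............#############...........
...............##########............
.................#.##.####...........
.....................................
.....................................
[... 775 characters left out ...]
###.........
..........###############........
..........#####....######........
..........######...######........
.........#######...#########.....
.........#######...#########.....
.........###################.....
.........#################.......
........##################.......
........#################........
.........################........
...........#############.........
............###########..........
..............#######............
.................................
.................................
.................................
.................................
.................................
.................................
.................................
286 239
```

The thick ring sits on the plate in both views, with no fingers near it. Before moving I need to know which of A and B is the middle one, so I'll fit silhouettes for each thickness, with the thick ring as control.

```bash
cat >> h.py <<'E'
def sil(C,im,c0,hs=(9,14,20),win=34,th=70,ro=24,verbose=True):
    """fit x,y of a flat ring on bench for each thickness by IoU of dark mask"""
    u,v=px(C,[*c0,8]).astype(int); x0,y0=max(u-win,0),max(v-win,0); s=6
    g=cv2.resize(im[y0:v+win,x0:u+win].max(2),None,fx=s,fy=s,interpolation=cv2.INTER_CUBIC); m=g<th
    n,l,st,ce=cv2.connectedComponentsWithStats(m.astype('uint8')); cx=((px(C,[*c0,8])-[x0,y0]+.5)*s)
    i=1+np.argmin([np.hypot(*(ce[k]-cx))+ (1e6 if st[k,4]<1500 else 0) for k in range(1,n)]); m=l==i
    A=np.linspace(0,2*np.pi,64); out={}
    from scipy.optimize import minimize
    def render(p,h):
        q=lambda r,z:np.array([((px(C,[p[0]+r*np.cos(a),p[1]+r*np.sin(a),z])-[x0,y0]+.5)*s) for a in A]).astype(np.int32)
        o=np.zeros(m.shape,np.uint8); cv2.fillConvexPoly(o,cv2.convexHull(np.vstack([q(p[2],0),q(p[2],h)])),1)
        a=np.zeros_like(o);b=a.copy(); cv2.fillConvexPoly(a,q(9.5,0),1); cv2.fillConvexPoly(b,q(9.5,h),1); o[(a&b)>0]=0; return o>0
    f=lambda p,h:1-(render(p,h)&m).sum()/(render(p,h)|m).sum()
    for h in hs:
        r=min((minimize(f,[c0[0]+dx,c0[1]+dy,23],args=(h,),method='Nelder-Mead',options=dict(initial_simplex=[[c0[0]+dx,c0[1]+dy,23],[c0[0]+dx+3,c0[1]+dy,23],[c0[0]+dx,c0[1]+dy+3,23],[c0[0]+dx,c0[1]+dy,24]])) for dx,dy in((0,0),(2,2))),key=lambda r:r.fun)
        out[h]=(r.x.round(1),round(1-r.fun,3))
    return out
E
python3 - <<'E'
from h import *
import json
tp,rr=json.load(open('w2.json')); W2=cam('wrist',{'tcp_pos':tp,'ee_rot':rr}); i2=cv2.imread('pics/raw_w2.png')
W0=cam('wrist',{'tcp_pos':[524.8,0,255.8],'ee_rot':[-3.1404,-.0003,1.5707]}); i0=cv2.imread('pics/raw_w0.png')
S=cam('scene'); s6=cv2.imread('pics/raw_sc6.png'); s0=cv2.imread('pics/raw_s0.png'); D=cam('side'); d6=cv2.imread('pics/raw_sd6.png')
for n,C,im,c in(('thick w2',W2,i2,(485,-37)),('A w2',W2,i2,(630,-112)),('thick w0',W0,i0,(486,-37)),('A w0',W0,i0,(630,-112)),('B w0',W0,i0,(508,-253)),('A sc',S,s6,(632,-114)),('B sc',S,s6,(508,-257)),('thick sc',S,s0,(486,-40)),('A sd',D,d6,(632,-114)),('B sd',D,d6,(508,-257))):
    w=34 if 'w' in n else 16
    print(n,sil(C,im,c,win=w))
E
```

```text
thick w2 {9: (array([484.3, -42.6,  25.2]), np.float64(0.946)), 14: (array([484.4, -41.3,  24.2]), np.float64(0.978)), 20: (array([484.4, -39.8,  23.1]), np.float64(0.971))}
A w2 {9: (array([ 632.6, -115.5,   22.9]), np.float64(0.753)), 14: (array([ 631.6, -114.6,   22. ]), np.float64(0.7)), 20: (array([ 633.4, -116.3,   23.5]), np.float64(0.685))}
thick w0 {9: (array([484. , -41.9,  24.8]), np.float64(0.942)), 14: (array([484.4, -40.9,  23.9]), np.float64(0.973)), 20: (array([484.7, -39.5,  23.1]), np.float64(0.969))}
A w0 {9: (array([ 633. , -115.4,   23.1]), np.float64(0.572)), 14: (array([ 632.6, -114.8,   22.8]), np.float64(0.552)), 20: (array([ 633.4, -116. ,   23.5]), np.float64(0.541))}
B w0 {9: (array([ 507.8, -260.3,   24.2]), np.float64(0.941)), 14: (array([ 507.8, -257.7,   22.7]), np.float64(0.966)), 20: (array([ 507.9, -254.5,   20.9]), np.float64(0.879))}
A sc {9: (array([ 631.1, -115.7,   20.5]), np.float64(0.86)), 14: (array([ 633.2, -115.6,   19.2]), np.float64(0.769)), 20: (array([ 635.8, -115.6,   18. ]), np.float64(0.677))}
B sc {9: (array([ 504. , -258.6,   21.6]), np.float64(0.961)), 14: (array([ 506.6, -258.2,   20.2]), np.float64(0.911)), 20: (array([ 510. , -257.8,   18.7]), np.float64(0.813))}
thick sc {9: (array([477.6, -39.6,  23.7]), np.float64(0.862)), 14: (array([480. , -39.9,  21.9]), np.float64(0.944)), 20: (array([483.3, -40.4,  20.3]), np.float64(0.946))}
A sd {9: (array([554.5,  33.3, 169.3]), np.float64(0.973)), 14: (array([526.3,  93. , 229.9]), np.float64(0.981)), 20: (array([506.7, 138.3, 273.5]), np.float64(0.982))}
B sd {9: (array([ 508., -257.,   23.]), np.float64(0.0)), 14: (array([ 508., -257.,   23.]), np.float64(0.0)), 20: (array([ 508., -257.,   23.]), np.float64(0.0))}
```

A fits best as the thin ring (9 mm) at about (632.5,-115.5). B is the middle ring (14 mm) at about (507.5,-258). I'll go to B with the gripper turned a quarter turn, so the fingers stay clear of the tweezers.

>>> play_rows(series="0.2 -4.8 -0.76 0 0 0 8.4;0.2 -9.6 -1.52 0 0 0 16.8;0.2 -14.4 -2.28 0 0 0 25.2;0.2 -19.2 -3.04 0 0 0 33.6;0.2 -24 -3.8 0 0 0 42")

```text
time: 13.9
tcp_pos: [544.3, -15.8, 160.5]
ee_rot: [-3.139, 0.001, 0.832]
wrist_force: [1.2, -1.1, 1.9]
finger_gap: 68.5
```

>>> play_rows(series="0.2 -4.13 2.7 0 0 0 8.4;0.2 -8.26 5.39 0 0 0 16.8;0.2 -12.38 8.09 0 0 0 25.2;0.2 -16.51 10.78 0 0 0 33.6;0.2 -20.64 13.48 0 0 0 42")

```text
time: 14.4
tcp_pos: [506.4, -259.4, 160.4]
ee_rot: [-3.14, 0.002, 0.099]
wrist_force: [1.2, 0.6, -0.2]
finger_gap: 68.4
```

>>> play_rows(series="0.2 0 0 2.5 0 0 6;0.2 0 0 5 0 0 6;0.2 0 0 5 0 0 6;0.2 0 0 5 0 0 6")

```text
time: 14.8
tcp_pos: [507.4, -257.5, 111.6]
ee_rot: [-3.141, 0.001, 0.001]
wrist_force: [-0.3, -0.9, 0.4]
finger_gap: 68.5
```

```bash
python3 - <<'E'
from h import *
o=snap('wrist','w7'); print(o['time'],o['tcp_pos'],o['ee_rot'],o['joint_pos'].round(2)); W=cam('wrist',o); print(px(W,[507.5,-258,10]))
for th in(60,80): print(sil(W,cv2.imread('pics/raw_w7.png'),(507.5,-258),th=th))
E
```

```text
14.8 [ 507.40234523 -257.50450456  111.58911564] [-3.14052451e+00  1.31459130e-03  5.25127551e-04] [-0.68  0.56  1.53  0.    1.05  0.89]
[321.12285822 207.71180397]
{9: (array([ 506.7, -258.2,   24. ]), np.float64(0.984)), 14: (array([ 508.1, -258.1,   23. ]), np.float64(0.967)), 20: (array([ 509.9, -258. ,   22. ]), np.float64(0.925))}
{9: (array([ 506.8, -258.1,   24.2]), np.float64(0.976)), 14: (array([ 508. , -258.1,   23.2]), np.float64(0.973)), 20: (array([ 509.7, -258.1,   22.2]), np.float64(0.932))}
```

B is consistent with 14 mm, because its fitted radius matches the thick ring's only at that thickness. I'll grasp it.

>>> play_rows(series="0.2 0.06 0.03 3 0 0 0;0.2 0.06 0.03 6 0 0 0;0.2 0.06 0.03 8 0 0 0;0.2 0.06 0.03 8.8 0 0 0;0.2 0.06 0.03 8.8 0 0 0")

```text
time: 15.35
tcp_pos: [508.4, -258.0, 24.2]
ee_rot: [-3.142, 0.0, 0.001]
wrist_force: [-0.6, -0.4, 0.2]
finger_gap: 68.3
```

>>> play_rows(series="0.6 0 0 0 0 0 0;0.7 0 0 0 0 0 0;0.7 0 0 0 0 0 0;0.7 0 0 0 0 0 0;0.7 0 0 0 0 0 0")

```text
time: 15.85
tcp_pos: [509.0, -258.7, 26.1]
ee_rot: [3.14, -0.003, 0.0]
wrist_force: [-2.2, 1.3, 6.4]
finger_gap: 45.1
```

>>> play_rows(series="0.7 0 0 -1 0 0 0;0.7 0 0 -4 0 0 0;0.7 0 0 -8 0 0 0;0.7 0 0 -12 0 0 0;0.7 0 0 -12 0 0 0")

```text
time: 16.35
tcp_pos: [510.1, -259.5, 150.7]
ee_rot: [3.135, -0.009, 0.0]
wrist_force: [0.1, 0.5, -0.3]
finger_gap: 44.6
```

```bash
cat >> h.py <<'E'
def held(o,im,h,zb,th=45):
    "fit held flat ring: tool-frame off x,y,r given bottom at zb ahead of TCP, using dark region between pads rows; returns edges"
    pass
E
python3 - <<'E'
from h import *
o=snap('wrist','w8'); print(o['time'],o['tcp_pos'],o['finger_gap'],o['wrist_force'])
im=cv2.imread('pics/raw_w8.png').max(2)
c=int(px(cam('wrist',o),o['tcp_pos'])[0]); print(c)
print([(r,int(im[r,c-2:c+3].mean())) for r in range(200,345,2)])
o3=cv2.imread('pics/raw_w3.png').max(2); print([(r,int(o3[r,c-2:c+3].mean())) for r in range(200,345,2)])
E
```

```text
16.35 [ 510.12987489 -259.51873084  150.66925343] 44.56353843295254 [ 0.10119171  0.47828815 -0.27228252]
320
[(200, 182), (202, 181), (204, 183), (206, 183), (208, 183), (210, 183), (212, 183), (214, 182), (216, 183), (218, 183), (220, 185), (222, 24), (224, 36), (226, 36), (228, 36), (230, 35), (232, 38), (234, 35), (236, 35), (238, 35), (240, 34), (242, 34), (244, 33), (246, 33), (248, 33), (250, 32), (252, 30), (254, 30), (256, 189), (258, 180), (260, 180), (262, 181), (264, 183), (266, 183), (268, 182), (270, 184), (272, 199), (274, 29), (276, 28), (278, 29), (280, 29), (282, 29), (284, 29), (286, 29), (288, 31), (290, 31), (292, 31), (294, 31), (296, 32), (298, 32), (300, 32), (302, 33), (304, 33), (306, 28), (308, 161), (310, 182), (312, 180), (314, 182), (316, 181), (318, 181), (320, 183), (322, 184), (324, 179), (326, 179), (328, 179), (330, 180), (332, 180), (334, 179), (336, 179), (338, 179), (340, 179), (342, 178), (344, 178)]
[(200, 119), (202, 122), (204, 120), (206, 116), (208, 141), (210, 188), (212, 186), (214, 187), (216, 186), (218, 188), (220, 112), (222, 32), (224, 36), (226, 35), (228, 35), (230, 35), (232, 34), (234, 34), (236, 36), (238, 35), (240, 34), (242, 33), (244, 33), (246, 32), (248, 32), (250, 31), (252, 31), (254, 30), (256, 30), (258, 12), (260, 191), (262, 184), (264, 175), (266, 141), (268, 107), (270, 72), (272, 27), (274, 27), (276, 27), (278, 27), (280, 27), (282, 27), (284, 26), (286, 27), (288, 27), (290, 27), (292, 29), (294, 29), (296, 29), (298, 29), (300, 30), (302, 30), (304, 30), (306, 30), (308, 31), (310, 28), (312, 164), (314, 181), (316, 180), (318, 179), (320, 180), (322, 182), (324, 188), (326, 185), (328, 183), (330, 183), (332, 182), (334, 182), (336, 183), (338, 182), (340, 182), (342, 182), (344, 184)]
```

```bash
cat >> h.py <<'E'
def heldfit(edges,zb,ro=None):
    "edges rows: outline top,bore top,bore bottom,outline bottom -> off,h,ro,rb (tool x)"
    o=dict(tcp_pos=np.array([0.,0,0]),ee_rot=[np.pi,0,0]); W=cam('wrist',o); Rt=R.from_euler('xyz',o['ee_rot']).as_matrix()
    T=lambda x,z:px(W,Rt@np.array([x,0,z]))[1]
    def m(p): off,h,ro,rb=p; return np.array([T(off+ro,zb),T(off+rb,zb-h),T(off-rb,zb),T(off-ro,zb-h)])
    r=least_squares(lambda p:m(p)-np.array(edges),[0,14,23,9.5]); return r.x.round(2),r.fun.round(2)
E
python3 - <<'E'
from h import *
print('thick',heldfit([220.5,259,271,311.5],30.5)); print('thick5',heldfit([219.5,257.5,272,311.3],30.5))
for zb in(25,26): print('mid',heldfit([221.2,255.3,273,307.5],zb))
print(robot.get_obs()['tcp_pos'])
E
```

```text
thick (array([-3.16, 19.52, 22.82,  9.92]), array([-0., -0.,  0., -0.]))
thick5 (array([-3.71, 17.36, 23.97, 10.07]), array([ 0., -0., -0.,  0.]))
mid (array([-1.22, 13.12, 22.85,  9.6 ]), array([-0.,  0.,  0.,  0.]))
mid (array([-1.82, 13.21, 23.01,  9.67]), array([-0.,  0.,  0., -0.]))
[ 509.13127991 -258.7563335   147.50347915]
```

The held-ring fit gives thickness 13.1 mm, so B is the middle ring, with offset ≈ -1.7 mm along tool x. The thick ring fits 19.5 mm. Pillar estimate is (583.5, 222.6), so the TCP target is (585.2, 222.6).

>>> play_rows(series="0.7 0.6 -4 0 0 0 0;0.7 1.4 -9 0 0 0 0;0.7 2.2 -14 0 0 0 0;0.7 3 -19 0 0 0 0;0.7 3.8 -24 0 0 0 0")

```text
time: 16.9
tcp_pos: [545.2, -18.6, 143.4]
ee_rot: [-3.141, 0.001, -0.0]
wrist_force: [0.8, -0.5, -0.6]
finger_gap: 45.2
```

>>> play_rows(series="0.7 0.8 -5 0 0 0 0;0.7 1.6 -10 0 0 0 0;0.7 2.4 -15 0 0 0 0;0.7 3.2 -20 0 0 0 0;0.7 3.91 -24.07 0 0 0 0")

```text
time: 17.4
tcp_pos: [584.2, 222.6, 143.2]
ee_rot: [3.141, 0.002, 0.001]
wrist_force: [1.1, -0.7, -0.3]
finger_gap: 44.8
```

>>> play_rows(series="0.7 0 0 0 0 0 0;0.7 0 0 0.88 0 0 0;0.7 0 0 0.88 0 0 0;0.7 0 0 0.88 0 0 0")

```text
time: 17.8
tcp_pos: [584.7, 218.7, 134.6]
ee_rot: [3.141, 0.001, -0.002]
wrist_force: [-0.2, -0.4, 0.4]
finger_gap: 45.1
```

```bash
python3 - <<'E'
from h import *
o=snap('wrist','w9'); print(o['time'],o['tcp_pos'],o['wrist_force'],o['finger_gap'])
im=cv2.imread('pics/raw_w9.png').max(2)
p=im[200:330,318:323].mean(1); d=np.diff(p); print([(200.5+i,int(d[i])) for i in range(len(d)) if abs(d[i])>20])
W=cam('wrist',o); r,c=px(W,[583.5,222.6,34])[::-1].astype(int); print('pillar base pred',c,r)
for q in range(170,222,4): print(q,im[q,290:352:2])
E
```

```text
17.8 [584.71297823 218.74790558 134.63235055] [-0.23116652 -0.36855794  0.36531315] 45.076230114459065
[(220.5, -20), (254.5, 78), (272.5, -64), (273.5, -58), (307.5, 120)]
pillar base pred 315 209
170 [ 98  98  98 100 102 102  98 101 104 102 102 101  98 104 105 102 106 108
 102 105 107 102 105 105 107  92 124 134 192 122 124]
174 [100  97  99  99 100 102 103 100 107 105 102 101  99  97 105 103 101 106
 107 104 106 106 103 105 107 102 129 124 141 123 123]
178 [ 99 100  99  91  50  33  28  29  30  53 105 101 102  99 100 106 103 101
 108 103 106 104 107 104 105 108  92 127 123 123 123]
182 [100  98  99 102  43  30  31  32  31  28  34  33  31  31  29  28  48  66
 111 111 104 106 107 105 105 104 105  88 125 124 124]
186 [ 95  99  99 103  73  27  29  29  31  30  30  29  31  31  30  30  32  32
  32  31  28  44 113 108 101 105 105 104  97 124 123]
190 [100 115  62  25  29  29  28  30  32  30  31  30  30  32  32  31  32  32
  34  31  32  32  32  31  88 106 105 106  94 128 123]
194 [114  22  27  29  29  30  30  31  30  29  30  29  31  31  31  30  31  32
  34  32  33  34  34  32  32  43 109 104 106  93 126]
198 [ 21  30  31  30  29  30  29  29  29  30  30  29  30  29  30  30  30  31
  32  32  33  32  33  34  35  33  38 110 105 104  90]
202 [ 29  29  29  30  29  29  29  29  29  28  30  29  30  29  30  28  31  32
  31  32  32  32  34  34  35  34  34  43 109 105  98]
206 [ 30  29  29  28  28  28  28  28  28  26  32  52  53  54  52  40  27  28
  29  30  29  33  33  33  33  34  35  24 216 194 195]
210 [ 30  29  29  28  28  27  27  26  51  53  53  54  56  54  54  54  53  60
  44  27  30  31  31  32  33  34  35  31  91 191 187]
214 [ 31  29  29  28  28  29  26  49  52  53  54  54  55  55  54  54  52  59
  67  27  29  31  32  32  32  31  33  32  63 195 187]
218 [ 29  29  28  29  27  27  28  52  52  53  54  53  55  56  55  53  53  50
  26  28  29  30  30  32  31  32  34  33  36 201 185]
```

>>> play_rows(series="0.7 0 0 0 0 0 0;0.7 0 0 0 0 0 0;0.7 0 0 0 0 0 0")

```text
time: 18.15
tcp_pos: [585.0, 219.9, 135.4]
ee_rot: [-3.142, -0.0, -0.0]
wrist_force: [-0.3, 0.1, -0.6]
finger_gap: 45.0
```

>>> play_rows(series="0.7 0.02 -0.28 0.3 0 0 0;0.7 0.02 -0.28 0.6 0 0 0;0.7 0.02 -0.28 1 0 0 0;0.7 0.02 -0.28 1 0 0 0;0.7 0.02 -0.28 1 0 0 0")

```text
time: 18.65
tcp_pos: [585.0, 222.9, 125.0]
ee_rot: [3.142, 0.0, -0.0]
wrist_force: [-0.3, -0.4, -0.3]
finger_gap: 44.9
```

>>> play_rows(series="0.7 0 0 0 0 0 0;0.7 0 0 0.2 0 0 0;0.7 0 0 0.4 0 0 0;0.7 0 0 0.6 0 0 0;0.7 0 0 0.7 0 0 0")

```text
time: 19.15
tcp_pos: [585.0, 222.9, 117.9]
ee_rot: [3.142, 0.0, 0.0]
wrist_force: [0.6, -0.6, -0.3]
finger_gap: 44.8
```

>>> play_rows(series="0.7 0 0 0.1 0 0 0;0.7 0 0 0.2 0 0 0;0.7 0 0 0.3 0 0 0;0.7 0 0 0.3 0 0 0")

```text
time: 19.55
tcp_pos: [585.0, 222.9, 115.0]
ee_rot: [3.142, 0.0, -0.0]
wrist_force: [-0.7, -0.3, -1.0]
finger_gap: 45.2
```

>>> play_rows(series="0.7 0 0 0.1 0 0 0;0.7 0 0 0.2 0 0 0;0.7 0 0 0.2 0 0 0")

```text
time: 19.85
tcp_pos: [585.0, 222.9, 113.0]
ee_rot: [3.142, 0.0, 0.0]
wrist_force: [-0.1, 0.3, -0.7]
finger_gap: 44.7
```

>>> play_rows(series="0.7 0 0 0.1 0 0 0;0.7 0 0 0.2 0 0 0;0.7 0 0 0.2 0 0 0")

```text
time: 20.15
tcp_pos: [585.0, 222.9, 111.0]
ee_rot: [3.142, 0.0, 0.0]
wrist_force: [0.0, 0.5, -1.6]
finger_gap: 45.0
```

>>> play_rows(series="0.7 0 0 0.1 0 0 0;0.7 0 0 0.1 0 0 0;0.7 0 0 0.1 0 0 0")

```text
time: 20.45
tcp_pos: [585.1, 222.9, 110.2]
ee_rot: [-3.142, 0.0, -0.0]
wrist_force: [0.0, -1.2, -1.1]
finger_gap: 44.9
```

>>> play_rows(series="0.7 0 0 0.1 0 0 0;0.7 0 0 0.1 0 0 0;0.7 0 0 0.1 0 0 0")

```text
time: 20.75
tcp_pos: [585.1, 223.0, 109.3]
ee_rot: [-3.141, -0.0, -0.0]
wrist_force: [-1.1, 0.2, 0.6]
finger_gap: 44.9
```

>>> play_rows(series="0.7 0 0 0.1 0 0 0;0.7 0 0 0.1 0 0 0;0.7 0 0 0.1 0 0 0")

```text
time: 21.05
tcp_pos: [585.2, 223.1, 108.7]
ee_rot: [-3.141, -0.001, 0.0]
wrist_force: [-1.4, 1.3, 4.9]
finger_gap: 44.9
```

Catch contact starts here. I'll continue in small steps.

>>> play_rows(series="0.7 0 0 0.05 0 0 0;0.7 0 0 0.1 0 0 0;0.7 0 0 0.1 0 0 0")

```text
time: 21.35
tcp_pos: [585.3, 222.9, 107.4]
ee_rot: [-3.142, -0.001, 0.0]
wrist_force: [0.2, 1.4, 4.0]
finger_gap: 44.8
```

>>> play_rows(series="0.7 0 0 0.05 0 0 0;0.7 0 0 0.1 0 0 0;0.7 0 0 0.1 0 0 0")

```text
time: 21.65
tcp_pos: [585.0, 222.9, 105.9]
ee_rot: [3.142, 0.0, -0.0]
wrist_force: [1.2, 1.4, 1.0]
finger_gap: 45.1
```

>>> play_rows(series="0.7 0 0 0.05 0 0 0;0.7 0 0 0.1 0 0 0;0.7 0 0 0.1 0 0 0")

```text
time: 21.95
tcp_pos: [585.0, 222.9, 104.9]
ee_rot: [3.142, 0.0, -0.0]
wrist_force: [0.4, 0.4, 0.3]
finger_gap: 44.9
```

Past the catch, with commanded z at about 105. Seating is expected at about 78, so I'll go to 82 first and then proceed gently.

>>> play_rows(series="0.7 0 0 0.3 0 0 0;0.7 0 0 0.8 0 0 0;0.7 0 0 1.3 0 0 0;0.7 0 0 1.8 0 0 0;0.7 0 0 2.2 0 0 0")

```text
time: 22.45
tcp_pos: [584.6, 222.7, 82.0]
ee_rot: [3.141, 0.002, -0.0]
wrist_force: [-0.8, -0.2, -0.7]
finger_gap: 44.4
```

>>> play_rows(series="0.7 0 0 0 0 0 0;0.7 0 0 0.1 0 0 0;0.7 0 0 0.2 0 0 0;0.7 0 0 0.2 0 0 0")

```text
time: 22.85
tcp_pos: [585.1, 222.9, 81.2]
ee_rot: [3.142, -0.0, -0.0]
wrist_force: [-0.2, -0.1, -0.6]
finger_gap: 45.0
```

>>> play_rows(series="0.7 0 0 0.1 0 0 0;0.7 0 0 0.2 0 0 0;0.7 0 0 0.2 0 0 0")

```text
time: 23.15
tcp_pos: [585.0, 222.9, 79.1]
ee_rot: [3.142, 0.0, 0.0]
wrist_force: [-0.5, -0.6, -0.6]
finger_gap: 44.8
```

>>> play_rows(series="0.7 0 0 0.05 0 0 0;0.7 0 0 0.1 0 0 0;0.7 0 0 0.1 0 0 0")

```text
time: 23.45
tcp_pos: [585.1, 222.9, 78.2]
ee_rot: [-3.142, -0.0, -0.0]
wrist_force: [0.1, 1.1, 0.2]
finger_gap: 45.0
```

>>> play_rows(series="0.7 0 0 0.05 0 0 0;0.7 0 0 0.05 0 0 0")

```text
time: 23.65
tcp_pos: [585.1, 222.9, 78.1]
ee_rot: [3.142, -0.0, 0.0]
wrist_force: [-2.0, 0.1, 3.7]
finger_gap: 45.2
```

>>> play_rows(series="0.7 0 0 0.05 0 0 0;0.7 0 0 0.1 0 0 0;0.7 0 0 0.1 0 0 0")

```text
time: 23.95
tcp_pos: [585.2, 222.9, 78.0]
ee_rot: [3.141, -0.001, 0.0]
wrist_force: [-6.3, -2.0, 12.1]
finger_gap: 45.0
```

Seated at z=78.0, as expected. I'll release, rise and go to the thin ring.

>>> play_rows(series="0.2 0 0 -0.05 0 0 0;0.2 0 0 -0.05 0 0 0;0.2 0 0 -0.05 0 0 0;0.2 0 0 -0.05 0 0 0")

```text
time: 24.35
tcp_pos: [585.0, 222.9, 76.9]
ee_rot: [3.142, 0.0, -0.0]
wrist_force: [-0.5, -0.1, -0.9]
finger_gap: 68.6
```

>>> play_rows(series="0.2 0 0 -2 0 0 0;0.2 0 0 -5 0 0 0;0.2 0 0 -9 0 0 0;0.2 0.2 2 -9.5 0 0 0;0.2 0.6 5 -9.5 0 0 0")

```text
time: 24.85
tcp_pos: [591.4, 173.5, 173.9]
ee_rot: [-3.141, -0.003, 0.002]
wrist_force: [0.2, -0.2, -0.4]
finger_gap: 68.5
```

>>> play_rows(series="0.2 0.6 4.5 0 0 0 0;0.2 1.2 9 0 0 0 0;0.2 1.8 13.5 0 0 0 0;0.2 2.4 18 0 0 0 0;0.2 3 22.5 0 0 0 0")

```text
time: 25.35
tcp_pos: [621.1, -54.0, 172.2]
ee_rot: [-3.142, -0.0, -0.0]
wrist_force: [-0.4, -0.2, 0.1]
finger_gap: 68.7
```

>>> play_rows(series="0.2 0.6 3.5 2 0 0 0;0.2 1.14 6.31 5 0 0 0;0.2 1.14 6.31 6.5 0 0 0;0.2 1.14 6.31 6.5 0 0 0;0.2 1.14 6.31 6.5 0 0 0")

```text
time: 25.85
tcp_pos: [632.7, -114.2, 107.9]
ee_rot: [-3.142, -0.001, 0.001]
wrist_force: [0.3, 0.3, 1.1]
finger_gap: 68.3
```

```bash
python3 - <<'E'
from h import *
o=snap('wrist','w10'); print(o['time'],o['tcp_pos'],o['ee_rot']); W=cam('wrist',o); print(px(W,[632.5,-115.5,5]))
for th in(60,80): print(sil(W,cv2.imread('pics/raw_w10.png'),(632.5,-115.5),th=th))
E
```

```text
25.85 [ 632.70862515 -114.19682479  107.89142067] [-3.14157784e+00 -5.16050252e-04  1.03427170e-03]
[321.97116215 207.70912659]
{9: (array([ 632.9, -115.2,   23. ]), np.float64(0.965)), 14: (array([ 634.3, -115.2,   22.1]), np.float64(0.927)), 20: (array([ 636.2, -115.2,   21.1]), np.float64(0.881))}
{9: (array([ 632.9, -115.2,   23.3]), np.float64(0.97)), 14: (array([ 634.3, -115.2,   22.3]), np.float64(0.935)), 20: (array([ 636.1, -115.2,   21.3]), np.float64(0.891))}
```

>>> play_rows(series="0.2 -0.07 0 3 0 0 0;0.2 -0.07 0 6 0 0 0;0.2 -0.07 0 8 0 0 0;0.2 -0.07 0 8.4 0 0 0;0.2 -0.07 0 8.4 0 0 0")

```text
time: 26.4
tcp_pos: [632.3, -114.6, 24.2]
ee_rot: [3.141, -0.001, 0.001]
wrist_force: [0.0, -0.5, 0.8]
finger_gap: 68.3
```

>>> play_rows(series="0.2 0 0.06 0.2 0 0 0;0.2 0 0.06 0.35 0 0 0;0.2 0 0.06 0.35 0 0 0")

```text
time: 26.7
tcp_pos: [632.0, -115.9, 20.4]
ee_rot: [3.141, -0.001, 0.0]
wrist_force: [0.6, 0.7, -0.4]
finger_gap: 68.4
```

>>> play_rows(series="0.6 0 0 0 0 0 0;0.7 0 0 0 0 0 0;0.7 0 0 0 0 0 0;0.7 0 0 0 0 0 0;0.7 0 0 0 0 0 0")

```text
time: 27.2
tcp_pos: [633.5, -116.2, 23.0]
ee_rot: [3.14, -0.005, -0.0]
wrist_force: [-2.9, 2.6, 18.3]
finger_gap: 45.3
```

>>> play_rows(series="0.7 0 0 -1 0 0 0;0.7 0 0 -4 0 0 0;0.7 0 0 -8 0 0 0;0.7 0 0 -12.5 0 0 0;0.7 0 0 -12.5 0 0 0")

```text
time: 27.7
tcp_pos: [634.1, -116.6, 151.8]
ee_rot: [3.137, -0.011, 0.0]
wrist_force: [0.6, -1.1, -1.1]
finger_gap: 44.6
```

```bash
python3 - <<'E'
from h import *
o=snap('wrist','w11'); print(o['time'],o['tcp_pos'],o['wrist_force'],o['finger_gap'])
im=cv2.imread('pics/raw_w11.png').max(2).astype(float)
p=im[190:340,318:323].mean(1); d=np.diff(p); e=[(190.5+i,int(d[i])) for i in range(len(d)) if abs(d[i])>20]; print(e)
w8=cv2.imread('pics/raw_w8.png').max(2).astype(float)[190:340,318:323].mean(1);d=np.diff(w8);print([(190.5+i,int(d[i])) for i in range(len(d)) if abs(d[i])>20])
E
```

```text
27.7 [ 634.07432718 -116.62188191  151.77570681] [ 0.64306467 -1.13404191 -1.14941197] 44.64245077483676
[(220.5, -53), (221.5, -82), (222.5, -22), (250.5, 71), (251.5, 82), (274.5, -96), (275.5, -77), (303.5, 32), (312.5, 28), (313.5, 29)]
[(220.5, -98), (221.5, -63), (254.5, 142), (272.5, -86), (273.5, -83), (307.5, 149), (308.5, 25)]
```

```bash
python3 - <<'E'
from h import *
for zb in(22.5,23,24): print(zb,heldfit([221.4,251.5,275.2,303.6],zb))
o=robot.get_obs(); print(o['tcp_pos'],o['ee_rot'])
E
```

```text
22.5 (array([-1.34,  5.95, 23.94,  9.27]), array([-0.,  0.,  0.,  0.]))
23 (array([-1.65,  5.97, 24.02,  9.31]), array([0., 0., 0., 0.]))
24 (array([-2.25,  6.01, 24.2 ,  9.37]), array([-0.,  0., -0.,  0.]))
[ 632.86087165 -116.21003791  148.09816735] [ 3.13937760e+00 -5.69783746e-03  3.87788188e-05]
```

```bash
python3 - <<'E'
from h import *
W=cam('wrist',dict(tcp_pos=np.zeros(3),ee_rot=[np.pi,0,0])); Rt=R.from_euler('xyz',[np.pi,0,0]).as_matrix()
T=lambda x,z:px(W,Rt@np.array([x,0,z]))[1]
def m(off,t,zb,h=9,ro=22.9,rb=9.7):
    c,s=np.cos(t),np.sin(t); f=lambda x,z:T(off+c*x+s*z,zb-h/2-s*x+c*z)
    return np.array([f(ro,h/2),f(rb,-h/2),f(-rb,h/2),f(-ro,-h/2)])
e=np.array([221.4,251.5,275.2,303.6])
for zb in(21,23,25):
    for n,g in(('flat',lambda p:m(p[0],0,zb)-e),('tilt',lambda p:m(p[0],p[1],zb)-e)):
        r=least_squares(g,[0,0.01]); print(zb,n,r.x.round(3),r.fun.round(1))
im=cv2.imread('pics/raw_w11.png'); print(im[296:322,320].tolist())
E
```

```text
21 flat [0.628 0.01 ] [-0.5  0.3 -0.8  1. ]
21 tilt [0.62  0.007] [-0.4  0.4 -0.9  0.9]
23 flat [-0.582  0.01 ] [ 0.1  0.4 -1.   0.4]
23 tilt [-0.565 -0.016] [-0.1  0.1 -0.8  0.7]
25 flat [-1.792  0.01 ] [ 0.7  0.6 -1.2 -0.2]
25 tilt [-1.749 -0.039] [ 0.3 -0.2 -0.6  0.5]
[[25, 27, 29], [27, 28, 29], [26, 27, 29], [27, 28, 30], [28, 29, 30], [26, 27, 30], [26, 28, 29], [24, 26, 25], [41, 37, 61], [46, 40, 71], [45, 40, 68], [45, 40, 69], [46, 40, 69], [46, 41, 70], [46, 40, 70], [45, 40, 68], [42, 37, 65], [55, 46, 88], [99, 78, 149], [125, 99, 177], [126, 100, 176], [124, 98, 172], [124, 97, 172], [122, 95, 170], [123, 96, 171], [123, 97, 171]]
```

>>> play_rows(series="0.7 -0.5 -3.5 0 0 0 0;0.7 -1 -7.5 0 0 0 0;0.7 -1.6 -12 0 0 0 0;0.7 -2.2 -16.5 0 0 0 0;0.7 -2.8 -21 0 0 0 0")

```text
time: 28.25
tcp_pos: [602.6, 95.8, 143.3]
ee_rot: [-3.142, 0.003, -0.0]
wrist_force: [-0.2, 0.3, -0.5]
finger_gap: 44.8
```

>>> play_rows(series="0.7 -0.6 -4.5 0 0 0 0;0.7 -1.2 -8.5 0 0 0 0;0.7 -1.7 -11.5 0 0 0 0;0.7 -1.98 -12.88 0 0 0 0;0.7 -1.98 -12.88 0 0 0 0")

```text
time: 28.75
tcp_pos: [583.2, 224.0, 143.7]
ee_rot: [3.141, 0.002, 0.002]
wrist_force: [-0.6, -0.5, -0.8]
finger_gap: 44.6
```

>>> play_rows(series="0.7 0 0 0.5 0 0 0;0.7 0 0 1 0 0 0;0.7 0 0 1 0 0 0;0.7 0 0 1 0 0 0;0.7 0 0 1 0 0 0")

```text
time: 29.25
tcp_pos: [584.2, 222.6, 134.8]
ee_rot: [-3.142, -0.0, -0.001]
wrist_force: [0.3, 0.3, -0.8]
finger_gap: 44.8
```

Well placed. I'll descend to 116, then feel.

>>> play_rows(series="0.7 0 0 0.5 0 0 0;0.7 0 0 1 0 0 0;0.7 0 0 1.5 0 0 0;0.7 0 0 1.9 0 0 0;0.7 0 0 1.9 0 0 0")

```text
time: 29.75
tcp_pos: [583.6, 223.0, 114.9]
ee_rot: [3.141, 0.001, 0.0]
wrist_force: [0.4, -0.8, -0.6]
finger_gap: 44.8
```

>>> play_rows(series="0.7 0 0 0.1 0 0 0;0.7 0 0 0.2 0 0 0;0.7 0 0 0.3 0 0 0;0.7 0 0 0.3 0 0 0")

```text
time: 30.15
tcp_pos: [584.0, 223.0, 112.7]
ee_rot: [3.142, 0.0, 0.0]
wrist_force: [0.3, -0.1, -0.2]
finger_gap: 44.5
```

>>> play_rows(series="0.7 0 0 0.1 0 0 0;0.7 0 0 0.1 0 0 0")

```text
time: 30.35
tcp_pos: [583.9, 223.0, 111.6]
ee_rot: [3.142, 0.0, -0.0]
wrist_force: [-0.1, 0.1, -0.8]
finger_gap: 44.9
```

>>> play_rows(series="0.7 0 0 0.1 0 0 0;0.7 0 0 0.1 0 0 0")

```text
time: 30.55
tcp_pos: [583.9, 223.0, 110.6]
ee_rot: [3.142, 0.0, 0.0]
wrist_force: [-0.3, -0.0, -0.1]
finger_gap: 44.9
```

>>> play_rows(series="0.7 0 0 0.1 0 0 0;0.7 0 0 0.2 0 0 0;0.7 0 0 0.3 0 0 0;0.7 0 0 0.3 0 0 0")

```text
time: 30.95
tcp_pos: [583.9, 223.0, 107.5]
ee_rot: [3.142, 0.0, 0.0]
wrist_force: [-0.1, 0.5, -0.9]
finger_gap: 44.7
```

>>> play_rows(series="0.7 0 0 0.05 0 0 0;0.7 0 0 0.1 0 0 0;0.7 0 0 0.1 0 0 0")

```text
time: 31.25
tcp_pos: [584.0, 223.0, 106.7]
ee_rot: [-3.142, 0.0, -0.0]
wrist_force: [0.6, -0.7, -0.5]
finger_gap: 44.7
```

>>> play_rows(series="0.7 0 0 0.05 0 0 0;0.7 0 0 0.1 0 0 0;0.7 0 0 0.1 0 0 0")

```text
time: 31.55
tcp_pos: [584.1, 223.1, 105.9]
ee_rot: [-3.141, -0.0, 0.0]
wrist_force: [-0.4, 0.6, 1.8]
finger_gap: 44.8
```

>>> play_rows(series="0.7 0 0 0.05 0 0 0;0.7 0 0 0.1 0 0 0;0.7 0 0 0.1 0 0 0")

```text
time: 31.85
tcp_pos: [584.2, 223.1, 105.3]
ee_rot: [-3.141, -0.001, 0.0]
wrist_force: [-0.5, 0.8, 4.6]
finger_gap: 44.5
```

>>> play_rows(series="0.7 0 0 0.05 0 0 0;0.7 0 0 0.1 0 0 0;0.7 0 0 0.1 0 0 0")

```text
time: 32.15
tcp_pos: [584.3, 223.1, 104.0]
ee_rot: [-3.141, -0.001, -0.0]
wrist_force: [1.9, 1.7, 3.3]
finger_gap: 44.7
```

>>> play_rows(series="0.7 0 0 0.05 0 0 0;0.7 0 0 0.1 0 0 0;0.7 0 0 0.1 0 0 0")

```text
time: 32.45
tcp_pos: [584.0, 223.0, 102.5]
ee_rot: [-3.142, 0.0, -0.0]
wrist_force: [2.3, 0.8, 1.1]
finger_gap: 44.9
```

>>> play_rows(series="0.7 0 0 0.05 0 0 0;0.7 0 0 0.1 0 0 0;0.7 0 0 0.1 0 0 0")

```text
time: 32.75
tcp_pos: [583.9, 223.0, 101.5]
ee_rot: [3.142, 0.0, 0.0]
wrist_force: [1.7, 1.5, 1.6]
finger_gap: 44.9
```

>>> play_rows(series="0.7 0 0 0.2 0 0 0;0.7 0 0 0.4 0 0 0;0.7 0 0 0.7 0 0 0;0.7 0 0 0.9 0 0 0;0.7 0 0 0.9 0 0 0")

```text
time: 33.25
tcp_pos: [583.4, 222.8, 91.7]
ee_rot: [3.141, 0.002, 0.0]
wrist_force: [-0.6, -0.9, -0.3]
finger_gap: 44.7
```

>>> play_rows(series="0.7 0 0 0.1 0 0 0;0.7 0 0 0.2 0 0 0;0.7 0 0 0.2 0 0 0")

```text
time: 33.55
tcp_pos: [583.9, 223.0, 90.5]
ee_rot: [3.141, 0.0, 0.0]
wrist_force: [-0.4, -0.1, 0.0]
finger_gap: 44.9
```

>>> play_rows(series="0.7 0 0 0.05 0 0 0;0.7 0 0 0.1 0 0 0;0.7 0 0 0.1 0 0 0")

```text
time: 33.85
tcp_pos: [583.9, 223.0, 89.6]
ee_rot: [3.142, 0.0, -0.0]
wrist_force: [-0.5, 0.6, -0.3]
finger_gap: 45.1
```

>>> play_rows(series="0.7 0 0 0.05 0 0 0;0.7 0 0 0.1 0 0 0;0.7 0 0 0.1 0 0 0")

```text
time: 34.15
tcp_pos: [584.1, 223.0, 89.0]
ee_rot: [-3.142, -0.0, 0.0]
wrist_force: [-1.2, 0.2, 2.9]
finger_gap: 44.6
```

>>> play_rows(series="0.7 0 0 0.05 0 0 0;0.7 0 0 0.05 0 0 0;0.7 0 0 0.05 0 0 0")

```text
time: 34.45
tcp_pos: [584.1, 223.0, 89.0]
ee_rot: [-3.142, -0.001, 0.0]
wrist_force: [-1.9, -0.9, 6.7]
finger_gap: 44.9
```

>>> play_rows(series="0.7 0 0 0.05 0 0 0;0.7 0 0 0.05 0 0 0;0.7 0 0 0.05 0 0 0")

```text
time: 34.75
tcp_pos: [584.1, 223.0, 88.9]
ee_rot: [3.142, -0.001, 0.0]
wrist_force: [-4.4, 0.1, 10.7]
finger_gap: 44.7
```

Seated at 89.0, exactly as predicted. I'll release, rise, back away and take a final look.

>>> play_rows(series="0.2 0 0 -0.05 0 0 0;0.2 0 0 -0.05 0 0 0;0.2 0 0 -0.05 0 0 0;0.2 0 0 -0.05 0 0 0")

```text
time: 35.15
tcp_pos: [583.9, 223.0, 88.0]
ee_rot: [3.142, 0.0, 0.0]
wrist_force: [-0.0, -0.2, -0.1]
finger_gap: 68.4
```

>>> play_rows(series="0.2 0 0 -2 0 0 0;0.2 0 0 -5 0 0 0;0.2 0 0 -9 0 0 0;0.2 -3 2 -11 0 0 0;0.2 -6 4 -11 0 0 0")

```text
time: 35.65
tcp_pos: [524.4, 182.8, 200.9]
ee_rot: [-3.141, -0.006, 0.001]
wrist_force: [1.0, -0.4, 0.5]
finger_gap: 68.7
```

>>> play_rows(series="0.2 -2 4 0 0 0 0;0.2 -3 8 0 0 0 0;0.2 -3 8 0 0 0 0;0.2 -3 8 0 0 0 0")

```text
time: 36.05
tcp_pos: [494.1, 102.6, 198.4]
ee_rot: [-3.141, -0.001, -0.002]
wrist_force: [-0.3, 0.5, 0.8]
finger_gap: 68.5
```

```bash
python3 - <<'E'
from h import *
o=robot.get_obs(); print(o['time'],o['tcp_pos'],o['wrist_force'],o['dq'].round(3))
snap('scene','scf'); snap('side','sdf')
g=lambda n,c,w=28:cv2.convertScaleAbs(cv2.resize(cv2.imread('pics/raw_%s.png'%n)[c[1]-w:c[1]+w,c[0]-w:c[0]+w],(400,400),interpolation=cv2.INTER_CUBIC),alpha=1.8)
S=cam('scene');D=cam('side'); a=px(S,[583.5,222.8,55]).astype(int);b=px(D,[583.5,222.8,55]).astype(int)
cv2.imwrite('pics/fin.png',np.hstack([g('scf',a),g('sdf',b)]))
for n,C,c in(('sc',S,a),('sd',D,b)):
    for z in(32,52,66,75,90): print(n,z,((px(C,[583.5,222.8,z])-c+28.5)*400/56).round(0))
E
```

```text
36.05 [494.11748326 102.62455051 198.42793628] [-0.30809364  0.48890045  0.84983639] [ 0.035  0.021 -0.019  0.002  0.003  0.006]
sc 32 [199. 257.]
sc 52 [205. 217.]
sc 66 [210. 188.]
sc 75 [212. 169.]
sc 90 [217. 137.]
sd 32 [205. 238.]
sd 52 [204. 210.]
sd 66 [204. 190.]
sd 75 [204. 177.]
sd 90 [203. 155.]
```

View pics/fin.png

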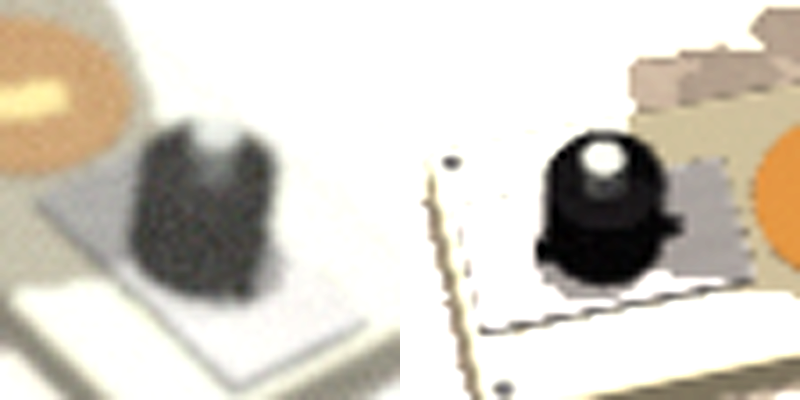

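The final picture shows all three rings stacked flat on the pillar as one cylinder. The pillar top pokes out at (217,137) in the scene crop and at (604,157) in the side crop, where predicted. The gripper is well clear, so I'll hand in.

```bash
python3 -c "
from bench import order; print(order.finish_job())"
```

```text
the job is handed in; nothing more can be done
None
```

All three rings are on the pillar in order, thick, middle, then thin, each pressed past the catch and down until it lay home. I released them, backed the arm away, and handed the job in at about 36 s. It reports no verdict.

**Seating heights:** each ring touched down within about 0.5 mm of the expected height, with the tool at 62.8, 78.0 and 89.0 mm. The landing forces I read were about 11–12 N and the catch readings stayed below 5 N. Forces are only read at the end of each move, so brief peaks in between would not show.

**Final view:** the last picture shows one straight black stack, with the pillar top showing where it should and the gripper clear. I did not measure the rings' tilt or seated heights directly from it.

**What disagreed or went wrong:**
- **Ring diameter:** the rings measured about 45–46 mm across by grip and camera, not the listed 48 mm.
- **First try on the thick ring:** it landed on the pillar's top edge at under 10 N, because the ring sat about 3 mm off in the jaws. I lifted, corrected and threaded it on the next attempt.
- **Thickness fits:** the bench fits of ring thickness were not clear-cut, so I confirmed the middle ring by measuring it in the gripper (13.1 mm). The thin ring's gripper fit read 6 mm against the listed 9 mm, but its bench fit clearly favoured 9 mm.
- **Thin ring pickup:** closing on it gave a brief 18 N upward push, possibly the fingertips touching the bench.
- **Bystanders:** I planned the moves to stay clear of them but did not check their positions again at the end.

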